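# Set up the floor-strip cutting jig and couple its air

## Task

Tuck every floor strip lying on the bench into the jig, one on top of another under the sprung roller arm, each pushed fully home against the back stop and lying along the side fence; then lay the aluminium straightedge on the jig's plate with its face wall flush along the pile's open side, so that the pile is close against the fence. Last, connect the air: pull the coupler's sleeve back until it stays, push the air bottle's nose fully home so that the sleeve springs all the way forward and locks it, and let go, leaving the vase, jar and bell where they stand.

Things in the scene. Friction and masses are not known exactly. Their poses are not given: they have to be found in the camera images.
- jig: Fixed plywood jig plate 300 x 285 mm, 8 mm thick. Origin on the bench under it; x points away from the robot (within 0.15 rad), y left, z up. 'Jig' offsets below are in this frame, mm. Plate: x -150..150, y -120..165, top z 8. Copper pipe and brackets behind x 100, low.
- pile_home (a point): Point of the plate's top under the centre of a pile that is fully home (jig x -15, y 0, z 8; jig axes). Back stop: wood block, face at jig x 60, y -18..37, top z 44. Fence: wood block left of the pile, face at jig y 23, x -20..60, top z 38. The pile place is open on the right and at its near half.
- holddown (a joint): Sprung roller arm, rad: 0 = down, grows as its roller lifts (0.07 over one strip, 0.17 over two, 0.27 over three). Hinge at jig x 115, z 30, behind the back stop. A light spring presses the roller down with 2 to 3 N. A strip pushed level in jig +x (about 5 N) rides under the free-turning roller and lifts it.
- roller_axle (a point): Middle of the roller's axle (moves with the arm): jig x 15, y 0, z 31 when down. Rubber roller 40 mm in diameter and 40 mm wide, 3 mm above the plate when down. A steel bar 46 mm wide, its top 58 mm above the axle, runs from it back to the hinge.
- strip_a_mid (a point): Centre of a loose light-wood floor strip 150 (own x) x 46 (y) x 10 (z) mm, 60 g. Starts flat on the bench right of the jig, long axis within 0.12 rad of world x. Two or three such strips, all alike, are present.
- strip_b_mid (a point): Centre of another floor strip, same as strip_a; may be absent.
- strip_c_mid (a point): Centre of another floor strip, same as strip_a; may be absent.
- edge_grip (a point): Loose aluminium straightedge, U section, 180 mm long (own x), 60 wide (y), 250 g: floor 6 mm thick, face wall 6 mm thick and 34 high along +y, grip rib 10 wide and 40 high along -y, 44 mm clear between. This point: middle of the rib (own y -25), 20 mm above the underside. Starts flat on the bench left of the jig, own x roughly along world x, face wall to +y.
- edge_face (a point): Middle of the straightedge's outer flush face (own y +30), 20 mm above its underside; axes of the straightedge. On the plate, flush with a pile that is home, it is at jig y -23, z 28; any jig x near -15 will do (-45 to 25).
- bottle_mid (a point): Loose air bottle, 154 mm long, 300 g, lying level: centre of its black square collar (44 x 44 x 44 mm), 22 mm above its underside. Own x points along its brass plug nose: 16 mm diameter, own x 22 to 74, groove at 51 to 62. Behind: steel tank, 42 mm diameter, to own x -80. Starts on the bench left of the jig, nose within 0.15 rad of world +x.
- nose_tip (a point): Tip centre of the bottle's nose, 74 mm ahead of the collar's centre. Fully home it is 41 to 44 mm inside the coupler's mouth.
- coupler_mouth (a point): Centre of the coupler's mouth: jig x -20, y 115, z 60, jig axes; its level bore, 19 mm wide, opens to -x (towards the robot) with a flared rim 8 mm long in front. Before it a wood cradle (jig x -135..-30, y 102..128, top z 36) carries the collar with 2 mm to spare; it is narrower than the collar, so fingers pass at both sides.
- sleeve (a joint): Coupler sleeve, m: 0 = forward (at the mouth), 0.018 = fully back (jig +x). A spring drives it forward with about 9 N; pulled past 0.014 it clicks and stays back. Forward, it bars the nose. When back, the nose enters until its tip meets an ejector 37 mm inside; about 4 N more over 5.5 mm trips the catch: the sleeve springs to 0 and locks the nose.
- sleeve_mid (a point): Centre of the brass sleeve on the coupler's axis (moves with it): round, 42 mm diameter, 38 mm long along jig x. Free left, right and above; 52 mm below its axis to the plate. A grey block 40 mm wide, as high as the sleeve, begins 42 mm behind its centre when forward.
- vase_mid (a point): Bystander: white vase, 80 mm diameter, 120 mm high; point 60 mm up.
- jar_mid (a point): Bystander: glass jar, 70 mm diameter, 100 mm high; point 50 mm up.
- bell_mid (a point): Bystander: brass hand bell, 70 mm diameter, 105 mm high; point 50 mm up.

How it is judged:
On the way, in this order (a step that is already met when the one before it is completed fails the run):
1. every strip lies under the roller arm, home against the back stop (x of strip_a_mid in the frame of jig between -0.023 and -0.01 m and y of strip_a_mid in the frame of jig between -0.012 and 0.012 m and z of strip_a_mid in the frame of jig between 0.008 and 0.042 m and angle between the x axis of each of strip_a_mid, strip_b_mid, strip_c_mid and the x axis of jig, either way round below 0.06 rad and angle between each of strip_a_mid, strip_b_mid, strip_c_mid's own z axis and vertical below 0.08 rad and x of strip_b_mid in the frame of jig between -0.023 and -0.01 m and y of strip_b_mid in the frame of jig between -0.012 and 0.012 m and z of strip_b_mid in the frame of jig between 0.008 and 0.042 m and x of strip_c_mid in the frame of jig between -0.023 and -0.01 m and y of strip_c_mid in the frame of jig between -0.012 and 0.012 m and z of strip_c_mid in the frame of jig between 0.008 and 0.042 m and value of joint holddown above 0.04 rad), for 0.2 s.
2. the straightedge lies flush along the pile's open side (y of edge_face in the frame of jig between -0.0275 and -0.019 m and x of edge_face in the frame of jig between -0.05 and 0.03 m and angle between the x axis of edge_face and the x axis of jig, either way round below 0.035 rad and z of edge_face in the frame of jig below 0.034 m and angle between edge_face's own z axis and vertical below 0.06 rad), for 0.2 s.
3. the coupler's sleeve is pulled back and stays back (value of joint sleeve above 0.016 m), for 0.3 s.
4. the nose is home and the sleeve has sprung forward over it (x of nose_tip in the frame of coupler_mouth between 0.038 and 0.048 m and y of nose_tip in the frame of coupler_mouth between -0.004 and 0.004 m and z of nose_tip in the frame of coupler_mouth between -0.004 and 0.004 m and angle between the x axis of bottle_mid and the x axis of jig, either way round below 0.1 rad and value of joint sleeve below 0.0025 m), for 0.2 s.
At the end, for the whole second after the job is handed in: Each strip lies flat under the roller, within 8 mm of home lengthwise and 4.5 mm sideways, straight to 0.06 rad; straightedge flat, its face within 4.5 mm of the pile side and parallel to 0.035 rad; nose tip 38 to 48 mm inside the coupler, sleeve within 2.5 mm of forward; all at rest (all of step 2 and all of step 4 and x of strip_a_mid in the frame of jig between -0.023 and -0.01 m and y of strip_a_mid in the frame of jig between -0.0045 and 0.0045 m and z of strip_a_mid in the frame of jig between 0.008 and 0.042 m and angle between the x axis of each of strip_a_mid, strip_b_mid, strip_c_mid and the x axis of jig, either way round below 0.06 rad and angle between each of strip_a_mid, strip_b_mid, strip_c_mid's own z axis and vertical below 0.08 rad and x of strip_b_mid in the frame of jig between -0.023 and -0.01 m and y of strip_b_mid in the frame of jig between -0.0045 and 0.0045 m and z of strip_b_mid in the frame of jig between 0.008 and 0.042 m and x of strip_c_mid in the frame of jig between -0.023 and -0.01 m and y of strip_c_mid in the frame of jig between -0.0045 and 0.0045 m and z of strip_c_mid in the frame of jig between 0.008 and 0.042 m and value of joint holddown above 0.04 rad and linear speed of each of bottle, edge, strip_a, strip_b, strip_c below 0.02 m/s); the robot touches nothing.
It fails at once if the vase is shifted more than 20 mm or tipped (distance of vase_mid from where it was at the start of the episode above 0.02 m or angle between vase_mid's own z axis and vertical above 0.3 rad).
It fails at once if the jar is shifted more than 20 mm or tipped (distance of jar_mid from where it was at the start of the episode above 0.02 m or angle between jar_mid's own z axis and vertical above 0.3 rad).
It fails at once if the bell is shifted more than 20 mm or tipped (distance of bell_mid from where it was at the start of the episode above 0.02 m or angle between bell_mid's own z axis and vertical above 0.3 rad).
Of strip_a, strip_b, strip_c only 2 to 3 are there at a start; the rules pass over those that are not, and their reading is None.
At some moment in a run one of strip_a, strip_b, strip_c, edge, bottle may be knocked a few centimetres aside while the robot is not near it.
It also fails if it takes over 210 s, if anything falls off the work surface, if the arm or the gripper's body presses on something with over 40 N, if the wrist force passes 120 N, or if a joint passes its speed limit or range.

## Robot

A 6-joint arm with a two-finger parallel gripper is mounted at the origin on the work surface. World frame = base frame: x ahead of the robot, y to its left, z up, the work surface at z = 0. Lengths are in m, angles in rad, forces in N, time in s.
With the tool pointing down it reaches from about 0.275 to 0.75 m from the base axis. Payload 10.2 kg.
Tool frame: the origin (TCP) lies between the finger pads; the fingertips stand 22 mm ahead of it and the grasp point (between the pads) lies 3 mm ahead of it (bot.finger_overhang is the distance from the TCP to the fingertips, in m); z points along the fingers, y is the line along which they close (so a half turn about z gives the same grasp; the last joint's range is limited). The gripper opens to 85 mm and grips with 20 to 120 N. Pads are 22 mm wide; open, the fingers measure 114 mm over their backs; the gripper's body (76 mm by 85 mm) begins 54 mm behind the grasp point. The pads swing forward as they close: fully open they stand 13 mm farther back than shut.
Start: joints at [-1.505, 0.313, 1.498, -0, 1.331, -0.223], TCP at [0.15, -0.503, 0.253] pointing down, gripper open.
Joint ranges: [-2.94, 2.94], [-0.97, 2.17], [0.19, 2.56], [-1.23, 4.37], [0.02, 3.11], [-2.88, 2.88]. Speed limits (rad/s): [2.39, 2.39, 3.01, 3.14, 3.14, 3.14].

## Interface

Orientations are given as a 3x3 rotation matrix whose columns are the frame's x, y, z axes.
In Python, from rig import bot gives the robot as it stands.
- The arm moves only by the tool carry_out, never from a script. Its argument "deltas" is a list of rows, each a list of 6 numbers: the shift along the world's x, y, z in cm, then the turn, a rotation vector about the world's x, y, z in rad. In form: [[tx, ty, tz, ax, ay, az], ...]. A call has 1 to 20 rows; each row shifts and turns the commanded pose from where the row before left it; what a row does not reach is not made up. A row lasts 1/10 s, in which the tool goes at most 50 mm and 8.59 degrees, less where a joint would pass 70% of its speed; a pose out of reach is approached as far as the arm can. A call is refused whole if a number of a shift passes 5 or a number of a turn 0.15, either way. A call with a gripper value outside its range is refused whole. "hand" is the finger opening in cm, from 0 to 8.54, set as the call begins (left out, the last holds). The fingers move at their own pace and stop on an object; the grip force is fixed at half the most. Time passes only in rows, so rows that do not move let the fingers close. It gives the time, the measured TCP pose, the force, the opening and the grip force at its end, in the units of the state.
- bot.read_state(): the state, without advancing time (a new reading comes with each control period).
- bot.snapshot(name): name is "scene" or "top" or "wrist"; returns a dict with "image" (480x640x3 uint8, red, green, blue), "z_map" (480x640 float32, m along the optical axis (not along the pixel's ray), 0 where there is no reading), "vertical_fov" (degrees; the focal length in pixels is half the picture's height over the tangent of half this angle, whatever the lens; pixels are square), "cx", "cy" (the principal point, pixels), "k1" (the pictures are not rectified: a ray, as slopes to the right and down, at radius r is drawn at 1 + k1 r^2 times it, then the intrinsics apply), "R" (3x3) and "t" (3): a world point X has camera coordinates R X + t; the wrist camera has in their place "T_tool_cam" (4x4, takes a point from camera to tool coordinates, whose origin is the TCP and whose axes are the flange's). Camera axes: x right, y down, z forward; pixel columns grow to the right and rows downward; lengths in m; the calibration is good to about 2 mm. A picture is of the moment at which its call begins: read the wrist's pose just before it.
- bot.hand_in(): hands the job in; it is judged then, once.
Trained networks look in a picture, given as the dict that the camera call returned (one of the last four; its "shot" number tells which), for a name from the list of things; names that differ only in an ending like _2 or _b are one class to them, and where a whole thing is asked for, a point or a joint stands for the part that bears it (a point fixed in the world has none). Each returns a list of dicts, best first, with "p" (0 to 1); they miss things now and then, are a little off and sometimes report something else, mostly with a low value. They report only what shows in the picture. A call takes as long as a camera call.
- bot.trace(name, picture): "pixels" (480x640 bool, what is visible of it).
- bot.landmark_of(name, picture): "point" ([x, y, z] in m, in world coordinates, good to about 4 mm: a listed point, or the origin of a listed thing).
The state is a dict: "t": time; "qpos": joint angles; "dq": joint speeds; "joint_efforts": joint torques, N m; "ee_pos": TCP position; "ee_rot": TCP orientation; "ft_force": force on the tool from outside, world axes, zero at the start; "ft_torque": the same for the moment, N m; "finger_gap": finger opening in m; "finger_force": force on a finger pad.
Only numpy, scipy, OpenCV 4.12 (cv2) and the standard library are available. Lean on these libraries where they do the work, as an engineer would, in place of code of your own. Each camera call takes 0.05 s, during which the arm holds its last target. There are 200 camera calls.

## Working session

There is one attempt and no reset: what is moved stays moved. The work goes in short steps, Python scripts to look and compute and a tool call to move; the robot and the scene stay as the last step left them, time stands still between calls to the robot, and variables do not carry over. Pictures are saved under pics/ and viewed, at most 14 in all, crops included, and the job is handed in when it is done.

Besides the shell and the picture viewer there is one more tool, called as name(argument=value, ...) on one line, values as JSON. carry_out: Moves the arm, as the interface text tells. Its arguments: {"type":"object","properties":{"deltas":{"type":"array","items":{"type":"array","items":{"type":"number"}}},"hand":{"type":"number"}},"required":["deltas"]}

```bash
mkdir -p pics; cat > h.py <<'E'
import numpy as np, cv2
from rig import bot
def snap(n):
    st=bot.read_state(); s=bot.snapshot(n)
    if 'R' not in s or s.get('R') is None:
        T=np.eye(4); T[:3,:3]=np.array(st['ee_rot']); T[:3,3]=st['ee_pos']
        M=T@np.array(s['T_tool_cam'])
        s['Rw']=M[:3,:3]; s['tw']=M[:3,3]
    else:
        R=np.array(s['R']); s['Rw']=R.T; s['tw']=-R.T@np.array(s['t'])
    return s
def f(s): return 240/np.tan(np.radians(s['vertical_fov'])/2)
def cloud(s):
    F=f(s); K=np.array([[F,0,s['cx']],[0,F,s['cy']],[0,0,1]])
    v,u=np.mgrid[0:480,0:640].astype(np.float64)
    x=(u-s['cx'])/F; y=(v-s['cy'])/F
    a,b=x.copy(),y.copy()
    for _ in range(10):
        k=1+s['k1']*(a*a+b*b); a,b=x/k,y/k
    z=s['z_map']; P=np.stack([a*z,b*z,z],-1)@s['Rw'].T+s['tw']
    P[z<=0]=np.nan
    return P
def save(s,n): cv2.imwrite('pics/'+n+'.png',s['image'][:,:,::-1])
E
cat > a.py <<'E'
from h import *
for c in ['top','scene']:
    s=snap(c); save(s,c+'0'); P=cloud(s); np.save(c+'.npy',P)
    print(c,s['tw'].round(3))
    for n in ['jig','pile_home','roller_axle','strip_a_mid','edge_grip','edge_face','bottle_mid','nose_tip','coupler_mouth','sleeve_mid','vase_mid','jar_mid','bell_mid']:
        L=bot.landmark_of(n,s); print(n,[(np.round(d['point'],3).tolist(),round(d['p'],2)) for d in L[:4]])
print(bot.read_state())
E
python3 a.py
```

```text
top [0.406 0.018 1.244]
jig [([0.604, 0.026, -0.0], 0.98)]
pile_home [([0.592, 0.026, 0.009], 0.74)]
roller_axle [([0.615, 0.026, 0.03], 0.9)]
strip_a_mid [([0.554, -0.205, 0.005], 0.57)]
edge_grip [([0.494, 0.26, 0.023], 0.96)]
edge_face [([0.498, 0.314, 0.02], 0.88)]
bottle_mid []
nose_tip [([0.56, 0.4, 0.019], 0.89)]
coupler_mouth [([0.588, 0.143, 0.062], 0.77), ([0.498, 0.312, 0.02], 0.29)]
sleeve_mid [([0.614, 0.139, 0.06], 0.66)]
vase_mid [([0.704, -0.269, 0.058], 0.73)]
jar_mid [([0.317, -0.254, 0.052], 0.62)]
bell_mid [([0.684, 0.324, 0.052], 0.68), ([0.487, 0.407, 0.022], 0.57)]
scene [ 0.887 -0.539  1.041]
jig [([0.598, 0.026, 0.0], 0.83)]
pile_home [([0.589, 0.022, 0.011], 0.89)]
roller_axle [([0.616, 0.027, 0.031], 0.76), ([0.319, -0.252, 0.052], 0.5), ([0.492, 0.262, 0.02], 0.38)]
strip_a_mid [([0.554, -0.205, 0.006], 0.89), ([0.592, 0.139, 0.061], 0.57)]
edge_grip [([0.491, 0.263, 0.018], 0.62), ([0.495, 0.311, 0.021], 0.5), ([0.589, 0.141, 0.063], 0.48)]
edge_face [([0.494, 0.311, 0.023], 0.65)]
bottle_mid [([0.486, 0.408, 0.019], 0.73), ([0.586, 0.02, 0.008], 0.62), (
[... 466 characters left out ...]
23375712e-01]), 'dq': array([ 1.72008718e-04, -1.31887544e-03,  7.83037825e-05, -4.90800022e-04,
       -1.08183531e-04, -6.09292966e-04]), 'joint_efforts': array([-8.43534667e-05, -4.12166870e+01, -2.59899563e+01, -2.09341169e-04,
        5.07912282e-04, -6.19541879e-06]), 'ee_pos': array([ 0.14952041, -0.50325283,  0.25328536]), 'ee_rot': array([[ 9.58585099e-01,  2.84806264e-01, -1.20984137e-05],
       [ 2.84806265e-01, -9.58585098e-01,  4.96828828e-05],
       [ 2.55263713e-06, -5.10709751e-05, -9.99999999e-01]]), 'ft_force': array([ 0.51551645, -0.01590523, -0.53976983]), 'ft_torque': array([ 0.0351967 , -0.01801271,  0.00984686]), 'finger_force': 0.0, 'finger_gap': 0.0852560205913674}
```

View pics/top0.png

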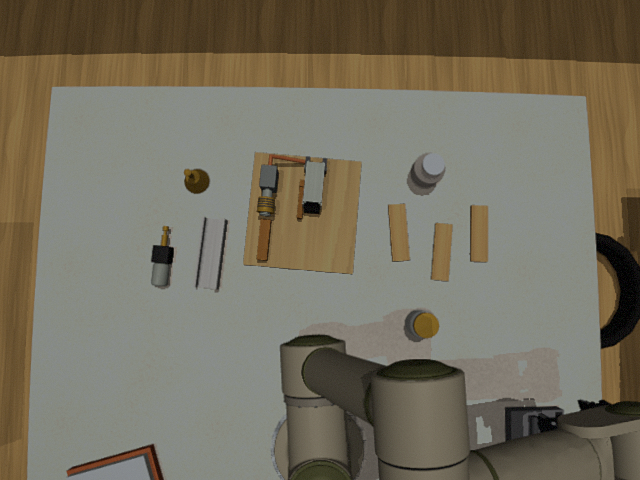

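View pics/scene0.png

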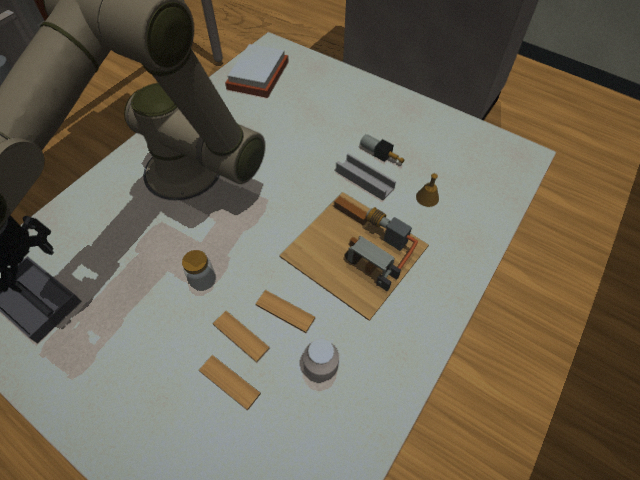

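```bash
cat > seg.py <<'E'
from h import *
import sys
def rects(P,zlo,zhi,box,minn=60):
    m=(P[...,2]>zlo)&(P[...,2]<zhi)&(P[...,0]>box[0])&(P[...,0]<box[1])&(P[...,1]>box[2])&(P[...,1]<box[3])
    n,l,st,c=cv2.connectedComponentsWithStats(m.astype(np.uint8),connectivity=4)
    out=[]
    for i in range(1,n):
        if st[i,4]<minn: continue
        q=P[l==i][:,:2]
        (cx,cy),(w,h),a=cv2.minAreaRect((q*1000).astype(np.float32))
        if w<h: w,h=h,w; a+=90
        a=(a+90)%180-90
        out.append((round(cx),round(cy),round(w),round(h),round(np.radians(a),3),len(q),(q.mean(0)*1000).round(1).tolist(),round(np.nanmedian(P[l==i][:,2])*1000,1)))
    return out
if __name__=='__main__':
    P=np.load('top.npy')
    print('strips');[print(r) for r in rects(P,.006,.016,(.2,.8,-.6,-.12))]
    print('plate');[print(r) for r in rects(P,.004,.014,(.4,.8,-.12,.22))]
    print('cradle');[print(r) for r in rects(P,.028,.05,(.4,.8,-.12,.22))]
    print('edge wall');[print(r) for r in rects(P,.028,.05,(.2,.8,.22,.36))]
    print('bottle');[print(r) for r in rects(P,.025,.06,(.2,.8,.36,.6))]
E
python3 seg.py
```

```text
strips
(553, -203, 151, 47, np.float64(0.074), 935, [551.8, -202.5], np.float64(9.8))
(552, -416, 150, 46, np.float64(-0.025), 885, [552.2, -416.5], np.float64(9.5))
(502, -315, 151, 48, np.float64(-0.092), 950, [501.9, -314.3], np.float64(9.4))
plate
(603, 49, 306, 289, np.float64(-0.074), 8899, [584.9, 38.1], np.float64(8.1))
cradle
(736, 69, 67, 37, np.float64(1.21), 122, [732.8, 64.0], np.float64(41.5))
(630, 30, 97, 61, np.float64(-0.08), 285, [620.3, 44.6], np.float64(39.6))
(527, 147, 104, 27, np.float64(-0.077), 436, [527.4, 146.9], np.float64(36.1))
edge wall
(681, 326, 51, 43, np.float64(-0.644), 137, [677.0, 322.3], np.float64(39.5))
(494, 310, 181, 8, np.float64(-0.098), 189, [487.1, 311.1], np.float64(34.0))
(490, 260, 180, 12, np.float64(-0.101), 355, [489.1, 259.7], np.float64(39.5))
bottle
(484, 405, 152, 44, np.float64(-0.094), 769, [469.6, 404.6], np.float64(40.9))
```

The top view shows three strips at (398,232), (442,252) and (479,234), with the jig in the middle and the straightedge at (212,254). The bottle is at (161,257) with its nose away from the robot. The scene view agrees. The jig origin is about (0.601, 0.0265) with yaw -0.076. I'll start with the outermost strip.

carry_out(deltas=[[2.48, 0.63, -0.6, 0, 0, -0.0224], [2.48, 0.63, -0.6, 0, 0, -0.0224], [2.48, 0.63, -0.6, 0, 0, -0.0224], [2.48, 0.63, -0.6, 0, 0, -0.0224], [2.48, 0.63, -0.6, 0, 0, -0.0224], [2.48, 0.63, -0.6, 0, 0, -0.0224], [2.48, 0.63, -0.6, 0, 0, -0.0224], [2.48, 0.63, -0.6, 0, 0, -0.0224], [2.48, 0.63, -0.6, 0, 0, -0.0224], [2.48, 0.63, -0.6, 0, 0, -0.0224], [2.48, 0.63, -0.6, 0, 0, -0.0224], [2.48, 0.63, -0.6, 0, 0, -0.0224], [2.48, 0.63, -0.6, 0, 0, -0.0224], [2.48, 0.63, -0.6, 0, 0, -0.0224], [0, 0, 0, 0, 0, 0], [0, 0, 0, 0, 0, 0]], hand=8.5)

```text
t: 3.0
ee_pos: [0.4966, -0.4149, 0.169]
ee_rot: [[1.0, -0.024, -0.001], [-0.024, -1.0, 0.0], [-0.001, -0.0, -1.0]]
ft_force: [0.4, 0.3, 0.2]
finger_gap: 0.0854
finger_force: 0.0
```

```bash
cat > w.py <<'E'
from h import *
from seg import rects
st=bot.read_state(); print(st['t'],np.round(st['ee_pos'],4),'yaw',round(np.arctan2(st['ee_rot'][1][0],st['ee_rot'][0][0]),4),bot.finger_overhang)
s=snap('wrist'); save(s,'w1'); P=cloud(s)
print('toolcam',np.round(s['T_tool_cam'],3).tolist())
[print(r) for r in rects(P,.006,.016,(.2,.8,-.6,-.12))]
print('bench z',np.nanpercentile(P[...,2],[5,25,50]))
E
python3 w.py
```

```text
3.0 [ 0.4966 -0.4149  0.169 ] yaw -0.0238 0.022
toolcam [[0.001, -0.964, -0.267, 0.068], [1.0, 0.0, 0.001, -0.0], [-0.001, -0.267, 0.964, -0.121], [0.0, 0.0, 0.0, 1.0]]
(552, -419, 151, 46, np.float64(-0.033), 12133, [557.2, -419.4], np.float64(10.1))
(553, -205, 150, 49, np.float64(0.067), 10702, [556.7, -205.6], np.float64(9.9))
(503, -318, 151, 47, np.float64(-0.089), 10008, [510.7, -319.4], np.float64(10.0))
bench z [-0.00091844 -0.00011223  0.00061742]
```

View pics/w1.png

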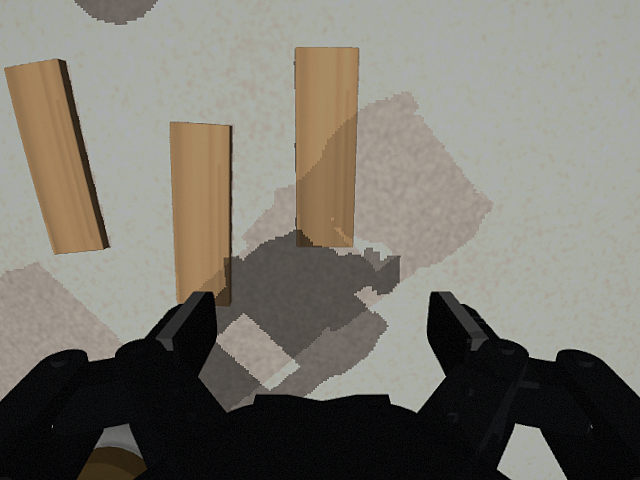

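The wrist view shows the strip centred at about (327,147), between the fingers. It is 2 mm to the right, so I shift and descend to a TCP height of 23 mm.

carry_out(deltas=[[0, -0.2, -2, 0, 0, -0.005], [0, 0, -2.5, 0, 0, 0], [0, 0, -2.5, 0, 0, 0], [0, 0, -2.5, 0, 0, 0], [0, 0, -2, 0, 0, 0], [0, 0, -1.6, 0, 0, 0], [0, 0, -1, 0, 0, 0], [0, 0, -0.5, 0, 0, 0], [0, 0, 0, 0, 0, 0], [0, 0, 0, 0, 0, 0]])

```text
t: 4.05
ee_pos: [0.497, -0.4174, 0.0242]
ee_rot: [[1.0, -0.03, 0.001], [-0.03, -1.0, -0.001], [0.001, 0.001, -1.0]]
ft_force: [0.3, -0.2, 1.2]
finger_gap: 0.0851
finger_force: 0.0
```

carry_out(deltas=[[0, 0, 0, 0, 0, 0], [0, 0, 0, 0, 0, 0], [0, 0, 0, 0, 0, 0], [0, 0, 0, 0, 0, 0], [0, 0, 0, 0, 0, 0], [0, 0, 0, 0, 0, 0], [0, 0, 0, 0, 0, 0]], hand=4.0)

```text
t: 4.75
ee_pos: [0.497, -0.4174, 0.0242]
ee_rot: [[1.0, -0.03, 0.001], [-0.03, -1.0, -0.001], [0.001, 0.001, -1.0]]
ft_force: [0.0, 1.0, 5.8]
finger_gap: 0.044
finger_force: 61.6
```

carry_out(deltas=[[0, 0, 1, 0, 0, 0], [0, 0, 2, 0, 0, 0], [0, 0, 3, 0, 0, 0], [0, 0, 3, 0, 0, 0], [0, 0, 1, 0, 0, 0], [-0.27, 2.9, 0, 0, 0, -0.003], [-0.27, 2.9, 0, 0, 0, -0.003], [-0.27, 2.9, 0, 0, 0, -0.003], [-0.27, 2.9, 0, 0, 0, -0.003], [-0.27, 2.9, 0, 0, 0, -0.003], [-0.27, 2.9, 0, 0, 0, -0.003], [-0.27, 2.9, 0, 0, 0, -0.003], [-0.27, 2.9, 0, 0, 0, -0.003]])

```text
t: 6.05
ee_pos: [0.4745, -0.1837, 0.1227]
ee_rot: [[0.999, -0.054, -0.001], [-0.054, -0.999, 0.001], [-0.001, -0.001, -1.0]]
ft_force: [1.0, -0.0, -0.3]
finger_gap: 0.0437
finger_force: 61.2
```

carry_out(deltas=[[-0.27, 2.9, 0, 0, 0, -0.003], [-0.27, 2.9, 0, 0, 0, -0.003], [-0.27, 2.9, 0, 0, 0, -0.003], [-0.27, 2.9, 0, 0, 0, -0.003], [-0.27, 2.9, 0, 0, 0, -0.003], [-0.27, 2.9, 0, 0, 0, -0.003], [-0.27, 2.9, 0, 0, 0, -0.003], [-0.23, 1.9, 0, 0, 0, -0.001], [0, 0, 0, 0, 0, 0], [0, 0, 0, 0, 0, 0]])

```text
t: 7.05
ee_pos: [0.4538, 0.0368, 0.1231]
ee_rot: [[0.997, -0.075, -0.0], [-0.075, -0.997, -0.0], [-0.0, 0.0, -1.0]]
ft_force: [-0.5, -1.6, -0.3]
finger_gap: 0.0443
finger_force: 61.2
```

```bash
cat > w.py <<'E'
from h import *
from seg import rects
import sys
st=bot.read_state(); print(st['t'],np.round(st['ee_pos'],4),'yaw',round(np.arctan2(st['ee_rot'][1][0],st['ee_rot'][0][0]),4),st['finger_gap'],st['finger_force'])
s=snap('wrist'); save(s,sys.argv[1]); P=cloud(s); np.save('wrist.npy',P)
for n in sys.argv[2:]:
    print(n,[(np.round(d['point'],4).tolist(),round(d['p'],2)) for d in bot.landmark_of(n,s)[:2]])
O=np.array([.601,.0265]);a=-.076
def jig(p): 
    d=np.array(p)[...,:2]-O; c,s_=np.cos(a),np.sin(a)
    return np.stack([d[...,0]*c+d[...,1]*s_,-d[...,0]*s_+d[...,1]*c],-1)
E
python3 w.py w2 pile_home roller_axle strip_a_mid coupler_mouth
python3 - <<'E'
from seg import *
P=np.load('wrist.npy')
for lo,hi in ((.005,.012),(.03,.042),(.042,.048),(.07,.12)):
    print(lo);[print(r) for r in rects(P,lo,hi,(.3,.8,-.15,.25),150)]
E
```

```text
7.05 [0.4538 0.0368 0.1231] yaw -0.075 0.04434064623079519 61.193296909332275
pile_home []
roller_axle []
strip_a_mid []
coupler_mouth [([0.5921, 0.1396, 0.0626], 0.64)]
0.005
(535, 133, 151, 126, np.float64(-0.08), 32431, [539.5, 120.6], np.float64(8.1))
(521, -49, 152, 81, np.float64(-0.076), 29735, [526.3, -48.7], np.float64(8.2))
0.03
(528, 146, 105, 28, np.float64(-0.081), 8939, [530.6, 144.0], np.float64(35.9))
0.042
0.07
(588, 140, 21, 6, np.float64(1.457), 432, [587.8, 139.9], np.float64(72.5))
(501, 29, 133, 64, np.float64(-0.08), 43146, [507.6, 32.4], np.float64(108.7))
```

View pics/w2.png

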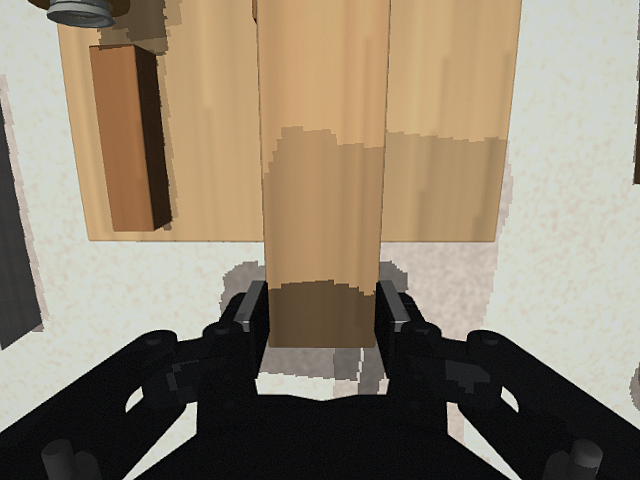

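```bash
cat > strip.py <<'E'
from h import *
import sys
def strip(P,z,x0,x1):
    c=[]
    for x in np.arange(x0,x1,.01):
        m=(abs(P[...,2]-z)<.005)&(abs(P[...,0]-x)<.003)&(abs(P[...,1]-.03)<.05)
        y=P[m][:,1]
        if len(y)>50: c.append((x,(y.min()+y.max())/2,y.max()-y.min(),np.median(P[m][:,2])))
    c=np.array(c); k=np.polyfit(c[:,0],c[:,1],1); print('slope',k[0].round(4),'width',c[:,2].round(3),'ends',c[[0,-1]].round(4).tolist())
    O=np.array([.601,.0255]);a=-.076;u=np.array([np.cos(a),np.sin(a)]);v=np.array([-u[1],u[0]])
    for q in c[[0,-1],:2]: print('jig y',(((q-O)@v)*1000).round(1))
    m=(abs(P[...,2]-z)<.005)&(abs(P[...,1]-.03)<.012); print('x min',P[m][:,0].min())
if __name__=='__main__': strip(np.load('wrist.npy'),*map(float,sys.argv[1:]))
E
python3 strip.py .1089 .48 .57
```

```text
slope -0.0792 width [0.047 0.046 0.047 0.047 0.047 0.047 0.046 0.047 0.046] ends [[0.48, 0.0348, 0.0465, 0.1089], [0.56, 0.0286, 0.0464, 0.1084]]
jig y 0.1
jig y -0.0
x min 0.4334834443921608
```

carry_out(deltas=[[0, -0.13, -2, 0, 0, 0], [0, 0, -2.5, 0, 0, 0], [0, 0, -2, 0, 0, 0], [0, 0, -1.4, 0, 0, 0], [0, 0, -0.7, 0, 0, 0], [0, 0, -0.35, 0, 0, 0], [0, 0, 0, 0, 0, 0], [1, -0.076, 0, 0, 0, 0], [1, -0.076, 0, 0, 0, 0], [1, -0.076, 0, 0, 0, 0], [1, -0.076, 0, 0, 0, 0], [1, -0.076, 0, 0, 0, 0], [1, -0.076, 0, 0, 0, 0], [1, -0.076, 0, 0, 0, 0], [0.5, -0.038, 0, 0, 0, 0], [0, 0, 0, 0, 0, 0]])

```text
t: 8.9
ee_pos: [0.5299, 0.0298, 0.0338]
ee_rot: [[0.997, -0.076, 0.001], [-0.076, -0.997, -0.0], [0.001, 0.0, -1.0]]
ft_force: [0.8, -0.5, -2.4]
finger_gap: 0.0436
finger_force: 61.2
```

carry_out(deltas=[[0.15, -0.011, 0, 0, 0, 0], [0.15, -0.011, 0, 0, 0, 0], [0.1, -0.008, 0, 0, 0, 0], [0, 0, 0, 0, 0, 0]])

```text
t: 9.3
ee_pos: [0.5309, 0.0298, 0.0331]
ee_rot: [[0.997, -0.076, -0.006], [-0.076, -0.997, 0.0], [-0.006, -0.0, -1.0]]
ft_force: [-7.2, -1.5, -1.5]
finger_gap: 0.0439
finger_force: 61.3
```

carry_out(deltas=[[-0.2, 0.015, 0, 0, 0, 0], [0, 0, 0, 0, 0, 0], [0, 0, 0, 0, 0, 0], [0, 0, 0, 0, 0, 0]], hand=6.5)

```text
t: 9.7
ee_pos: [0.5312, 0.0298, 0.0341]
ee_rot: [[0.997, -0.076, 0.001], [-0.076, -0.997, -0.0], [0.001, 0.0, -1.0]]
ft_force: [-0.1, 0.3, 0.3]
finger_gap: 0.0651
finger_force: 0.0
```

carry_out(deltas=[[0, 0, 1, 0, 0, 0], [0, 0, 2, 0, 0, 0], [0, 0, 3, 0, 0, 0], [-3, 0.2, 3, 0, 0, 0], [-3, 0.2, 0, 0, 0, 0], [0, 0, 0, 0, 0, 0]])

```text
t: 10.3
ee_pos: [0.4686, 0.0343, 0.125]
ee_rot: [[0.997, -0.075, 0.0], [-0.075, -0.997, 0.0], [0.0, -0.0, -1.0]]
ft_force: [0.8, 0.4, 0.7]
finger_gap: 0.0645
finger_force: 0.0
```

```bash
python3 w.py w3 pile_home roller_axle strip_a_mid
python3 strip.py .018 .52 .565
```

```text
10.3 [0.4686 0.0343 0.125 ] yaw -0.0754 0.06447912393557013 0.0
pile_home []
roller_axle []
strip_a_mid []
slope -0.0819 width [0.046 0.046 0.047 0.047 0.046] ends [[0.52, 0.0304, 0.0463, 0.0181], [0.56, 0.0272, 0.0463, 0.0181]]
jig y -1.3
jig y -1.4
x min 0.5104240883756392
```

View pics/w3.png

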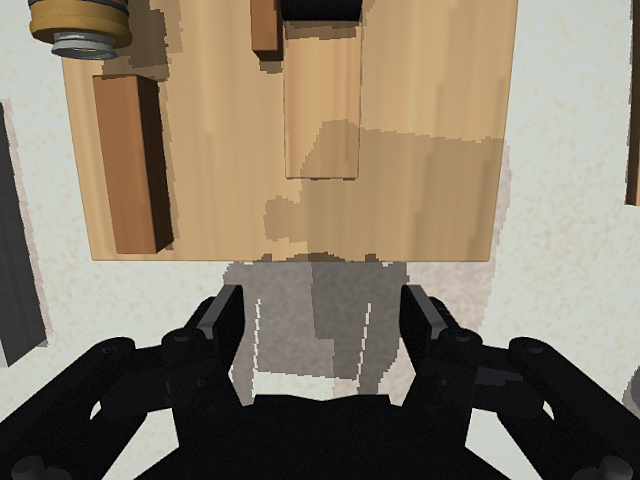

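The first strip lies straight under the roller, with its near end at row 178 as expected when home. Now the second strip.

carry_out(deltas=[[-0.17, -2.88, 0, 0, 0, -0.0012], [-0.17, -2.88, 0, 0, 0, -0.0012], [-0.17, -2.88, 0, 0, 0, -0.0012], [-0.17, -2.88, 0, 0, 0, -0.0012], [-0.17, -2.88, 0, 0, 0, -0.0012], [-0.17, -2.88, 0, 0, 0, -0.0012], [-0.17, -2.88, 0, 0, 0, -0.0012], [-0.17, -2.88, 0, 0, 0, -0.0012], [-0.17, -2.88, 0, 0, 0, -0.0012], [-0.17, -2.88, 0, 0, 0, -0.0012], [-0.17, -2.88, 0, 0, 0, -0.0012], [-0.17, -2.88, 0, 0, 0, -0.0012], [0, 0, 0, 0, 0, 0], [0, 0, 0, 0, 0, 0]], hand=8.5)

```text
t: 11.9
ee_pos: [0.4506, -0.312, 0.1233]
ee_rot: [[0.996, -0.091, -0.0], [-0.091, -0.996, 0.001], [-0.001, -0.001, -1.0]]
ft_force: [0.0, 0.1, -0.2]
finger_gap: 0.0852
finger_force: 0.0
```

```bash
cat > look.py <<'E'
from h import *
from seg import rects
import sys
st=bot.read_state(); print(st['t'],np.round(st['ee_pos'],4),'yaw',round(np.arctan2(st['ee_rot'][1][0],st['ee_rot'][0][0]),4))
for c in ('wrist','top'):
    s=snap(c); P=cloud(s); print(c)
    [print(r) for r in rects(P,.006,.016,(.3,.8,-.6,-.11),200)]
E
python3 look.py
```

```text
11.9 [ 0.4506 -0.312   0.1233] yaw -0.091
wrist
(547, -205, 138, 48, np.float64(0.074), 15770, [547.9, -205.3], np.float64(10.0))
(503, -318, 150, 46, np.float64(-0.094), 16938, [508.3, -318.2], np.float64(10.1))
(342, -258, 65, 25, np.float64(1.357), 664, [347.4, -261.0], np.float64(11.0))
top
(552, -204, 150, 49, np.float64(0.066), 926, [551.9, -202.5], np.float64(9.7))
(529, -317, 99, 48, np.float64(-0.084), 579, [530.2, -316.1], np.float64(9.7))
```

carry_out(deltas=[[-0.2, -0.05, -2, 0, 0, -0.001], [0, 0, -2.5, 0, 0, 0], [0, 0, -2.5, 0, 0, 0], [0, 0, -1.5, 0, 0, 0], [0, 0, -0.9, 0, 0, 0], [0, 0, -0.5, 0, 0, 0], [0, 0, 0, 0, 0, 0]])

```text
t: 12.7
ee_pos: [0.4487, -0.312, 0.0248]
ee_rot: [[0.996, -0.091, -0.0], [-0.091, -0.996, 0.0], [-0.0, -0.0, -1.0]]
ft_force: [0.4, -0.1, -0.4]
finger_gap: 0.085
finger_force: 0.0
```

carry_out(deltas=[[0, 0, 0, 0, 0, 0], [0, 0, 0, 0, 0, 0], [0, 0, 0, 0, 0, 0], [0, 0, 0, 0, 0, 0], [0, 0, 0, 0, 0, 0], [0, 0, 0, 0, 0, 0], [0, 0, 0, 0, 0, 0]], hand=4.0)

```text
t: 13.4
ee_pos: [0.4488, -0.3126, 0.0259]
ee_rot: [[0.996, -0.091, 0.001], [-0.091, -0.996, -0.001], [0.001, 0.001, -1.0]]
ft_force: [-2.0, 1.2, 7.1]
finger_gap: 0.0435
finger_force: 60.3
```

carry_out(deltas=[[0, 0, 1, 0, 0, 0], [0, 0, 2, 0, 0, 0], [0, 0, 3, 0, 0, 0], [0, 0, 3, 0, 0, 0], [0, 0, 1, 0, 0, 0], [0.04, 2.9, 0, 0, 0, 0.0012], [0.04, 2.9, 0, 0, 0, 0.0012], [0.04, 2.9, 0, 0, 0, 0.0012], [0.04, 2.9, 0, 0, 0, 0.0012], [0.04, 2.9, 0, 0, 0, 0.0012], [0.04, 2.9, 0, 0, 0, 0.0012], [0.04, 2.9, 0, 0, 0, 0.0012], [0.04, 2.9, 0, 0, 0, 0.0012], [0.04, 2.9, 0, 0, 0, 0.0012], [0.04, 2.9, 0, 0, 0, 0.0012], [0.04, 2.9, 0, 0, 0, 0.0012], [0.04, 2.9, 0, 0, 0, 0.0012], [0, 0, 0, 0, 0, 0], [0, 0, 0, 0, 0, 0]])

```text
t: 15.3
ee_pos: [0.4531, 0.0359, 0.1245]
ee_rot: [[0.997, -0.076, -0.001], [-0.076, -0.997, -0.0], [-0.001, 0.0, -1.0]]
ft_force: [0.0, -0.9, -0.3]
finger_gap: 0.0434
finger_force: 61.2
```

```bash
python3 w.py w4; python3 strip.py .109 .48 .57
```

```text
15.3 [0.4531 0.0359 0.1245] yaw -0.0756 0.04337906002551197 61.18089437484741
slope -0.0767 width [0.046 0.046 0.047 0.046 0.047 0.046 0.046 0.046 0.047] ends [[0.48, 0.0339, 0.0462, 0.1085], [0.56, 0.0276, 0.0466, 0.1079]]
jig y -0.9
jig y -1.0
x min 0.43129732442439095
```

carry_out(deltas=[[0, -0.03, -2, 0, 0, 0], [0, 0, -2.5, 0, 0, 0], [0, 0, -1.8, 0, 0, 0], [0, 0, -1, 0, 0, 0], [0, 0, -0.5, 0, 0, 0], [0, 0, 0, 0, 0, 0], [1, -0.076, 0, 0, 0, 0], [1, -0.076, 0, 0, 0, 0], [1, -0.076, 0, 0, 0, 0], [1, -0.076, 0, 0, 0, 0], [1, -0.076, 0, 0, 0, 0], [1, -0.076, 0, 0, 0, 0], [1, -0.076, 0, 0, 0, 0], [0.6, -0.046, 0, 0, 0, 0], [0, 0, 0, 0, 0, 0]])

```text
t: 16.85
ee_pos: [0.5305, 0.0294, 0.0468]
ee_rot: [[0.997, -0.077, 0.002], [-0.077, -0.997, -0.0], [0.002, 0.0, -1.0]]
ft_force: [0.9, 0.0, -3.0]
finger_gap: 0.0433
finger_force: 61.2
```

carry_out(deltas=[[0.15, -0.011, 0, 0, 0, 0], [0.15, -0.011, 0, 0, 0, 0], [0.1, -0.008, 0, 0, 0, 0], [0, 0, 0, 0, 0, 0]])

```text
t: 17.25
ee_pos: [0.5324, 0.0294, 0.0464]
ee_rot: [[0.997, -0.077, -0.003], [-0.077, -0.997, 0.0], [-0.003, 0.0, -1.0]]
ft_force: [-4.6, -2.3, -2.4]
finger_gap: 0.0435
finger_force: 61.3
```

carry_out(deltas=[[-0.1, 0.008, -0.1, 0, 0, 0], [0, 0, 0, 0, 0, 0], [0, 0, 0, 0, 0, 0], [0, 0, 0, 0, 0, 0]], hand=6.5)

```text
t: 17.65
ee_pos: [0.5327, 0.0294, 0.0461]
ee_rot: [[0.997, -0.077, 0.001], [-0.077, -0.997, -0.0], [0.001, -0.0, -1.0]]
ft_force: [0.6, -0.0, 0.4]
finger_gap: 0.0651
finger_force: 0.0
```

carry_out(deltas=[[0, 0, 1, 0, 0, 0], [0, 0, 2, 0, 0, 0], [0, 0, 3, 0, 0, 0], [-3, 0.2, 2, 0, 0, 0], [-3, 0.2, 0, 0, 0, 0], [0, 0, 0, 0, 0, 0]])

```text
t: 18.25
ee_pos: [0.47, 0.0339, 0.1268]
ee_rot: [[0.997, -0.076, -0.0], [-0.076, -0.997, 0.0], [-0.0, -0.0, -1.0]]
ft_force: [1.1, 0.6, 0.3]
finger_gap: 0.0651
finger_force: 0.0
```

```bash
python3 w.py w5; python3 strip.py .028 .52 .565;  python3 - <<'E'
from h import *
from seg import rects
s=snap('top');P=cloud(s)
[print(r) for r in rects(P,.006,.016,(.3,.8,-.6,-.11),200)]
E
```

```text
18.25 [0.47   0.0339 0.1268] yaw -0.0764 0.06505664838871363 0.0
slope -0.0766 width [0.046 0.047 0.046 0.047 0.046] ends [[0.52, 0.03, 0.0459, 0.0281], [0.56, 0.027, 0.0461, 0.0281]]
jig y -1.7
jig y -1.6
x min 0.510610453917647
(552, -203, 150, 47, np.float64(0.073), 951, [551.8, -202.3], np.float64(9.9))
```

carry_out(deltas=[[0.32, -2.69, 0, 0, 0, 0.0163], [0.32, -2.69, 0, 0, 0, 0.0163], [0.32, -2.69, 0, 0, 0, 0.0163], [0.32, -2.69, 0, 0, 0, 0.0163], [0.32, -2.69, 0, 0, 0, 0.0163], [0.32, -2.69, 0, 0, 0, 0.0163], [0.32, -2.69, 0, 0, 0, 0.0163], [0.32, -2.69, 0, 0, 0, 0.0163], [0.32, -2.69, 0, 0, 0, 0.0163], [0, 0, 0, 0, 0, 0], [0, 0, 0, 0, 0, 0]], hand=8.5)

```text
t: 19.45
ee_pos: [0.5014, -0.209, 0.1256]
ee_rot: [[0.998, 0.069, -0.0], [0.069, -0.998, 0.0], [-0.0, -0.0, -1.0]]
ft_force: [-0.2, 0.0, -0.6]
finger_gap: 0.0852
finger_force: 0.0
```

```bash
python3 look.py
```

```text
19.45 [ 0.5014 -0.209   0.1256] yaw 0.0688
wrist
(553, -204, 151, 46, np.float64(0.07), 16594, [558.5, -203.7], np.float64(10.1))
top
(579, -199, 96, 46, np.float64(0.027), 374, [591.1, -193.7], np.float64(9.9))
```

carry_out(deltas=[[-0.25, 0.1, -2, 0, 0, 0.001], [0, 0, -2.5, 0, 0, 0], [0, 0, -2.5, 0, 0, 0], [0, 0, -1.5, 0, 0, 0], [0, 0, -0.9, 0, 0, 0], [0, 0, -0.55, 0, 0, 0], [0, 0, 0, 0, 0, 0]])

```text
t: 20.25
ee_pos: [0.4987, -0.2074, 0.0262]
ee_rot: [[0.997, 0.071, -0.0], [0.071, -0.997, 0.0], [-0.0, -0.0, -1.0]]
ft_force: [0.3, -0.2, -0.2]
finger_gap: 0.0847
finger_force: 0.0
```

carry_out(deltas=[[0, 0, 0, 0, 0, 0], [0, 0, 0, 0, 0, 0], [0, 0, 0, 0, 0, 0], [0, 0, 0, 0, 0, 0], [0, 0, 0, 0, 0, 0], [0, 0, 0, 0, 0, 0], [0, 0, 0, 0, 0, 0]], hand=4.0)

```text
t: 20.95
ee_pos: [0.4989, -0.2079, 0.0274]
ee_rot: [[0.997, 0.071, 0.001], [0.071, -0.997, -0.001], [0.001, 0.001, -1.0]]
ft_force: [-3.5, 1.1, 9.4]
finger_gap: 0.0431
finger_force: 59.6
```

carry_out(deltas=[[0, 0, 1, 0, 0, 0], [0, 0, 2, 0, 0, 0], [0, 0, 3, 0, 0, 0], [0, 0, 3, 0, 0, 0], [0, 0, 1, 0, 0, 0], [-0.5, 2.7, 0, 0, 0, -0.0163], [-0.5, 2.7, 0, 0, 0, -0.0163], [-0.5, 2.7, 0, 0, 0, -0.0163], [-0.5, 2.7, 0, 0, 0, -0.0163], [-0.5, 2.7, 0, 0, 0, -0.0163], [-0.5, 2.7, 0, 0, 0, -0.0163], [-0.5, 2.7, 0, 0, 0, -0.0163], [-0.5, 2.7, 0, 0, 0, -0.0163], [-0.5, 2.7, 0, 0, 0, -0.0163], [0, 0, 0, 0, 0, 0], [0, 0, 0, 0, 0, 0]])

```text
t: 22.55
ee_pos: [0.4535, 0.0354, 0.1261]
ee_rot: [[0.997, -0.074, -0.0], [-0.074, -0.997, -0.0], [-0.0, 0.0, -1.0]]
ft_force: [-0.5, 0.0, -1.1]
finger_gap: 0.0427
finger_force: 61.0
```

```bash
python3 w.py w6; python3 strip.py .109 .48 .57
```

```text
22.55 [0.4535 0.0354 0.1261] yaw -0.0746 0.04267039503350257 61.016825437545776
slope -0.0748 width [0.046 0.047 0.046 0.046 0.046 0.046 0.046 0.046 0.046] ends [[0.48, 0.0335, 0.0464, 0.1084], [0.56, 0.0276, 0.0462, 0.1075]]
jig y -1.2
jig y -1.0
x min 0.4318089706556331
```

carry_out(deltas=[[0, -0.02, -2, 0, 0, 0], [0, 0, -2.5, 0, 0, 0], [0, 0, -1.3, 0, 0, 0], [0, 0, -0.6, 0, 0, 0], [0, 0, -0.3, 0, 0, 0], [0, 0, 0, 0, 0, 0], [1, -0.076, 0, 0, 0, 0], [1, -0.076, 0, 0, 0, 0], [1, -0.076, 0, 0, 0, 0], [1, -0.076, 0, 0, 0, 0], [1, -0.076, 0, 0, 0, 0], [1, -0.076, 0, 0, 0, 0], [1, -0.076, 0, 0, 0, 0], [0.6, -0.046, 0, 0, 0, 0], [0, 0, 0, 0, 0, 0]])

```text
t: 24.1
ee_pos: [0.5308, 0.0291, 0.0593]
ee_rot: [[0.997, -0.076, 0.002], [-0.076, -0.997, -0.0], [0.002, 0.0, -1.0]]
ft_force: [1.6, -0.2, -2.2]
finger_gap: 0.0427
finger_force: 61.1
```

carry_out(deltas=[[0.15, -0.011, 0, 0, 0, 0], [0.15, -0.011, 0, 0, 0, 0], [0.1, -0.008, 0, 0, 0, 0], [0, 0, 0, 0, 0, 0]])

```text
t: 24.5
ee_pos: [0.5326, 0.0291, 0.0589]
ee_rot: [[0.997, -0.076, -0.003], [-0.076, -0.997, 0.0], [-0.003, -0.0, -1.0]]
ft_force: [-5.0, -0.7, -2.2]
finger_gap: 0.0429
finger_force: 61.2
```

carry_out(deltas=[[-0.1, 0.008, -0.1, 0, 0, 0], [0, 0, 0, 0, 0, 0], [0, 0, 0, 0, 0, 0], [0, 0, 0, 0, 0, 0]], hand=6.5)

```text
t: 24.9
ee_pos: [0.5329, 0.0291, 0.0586]
ee_rot: [[0.997, -0.076, 0.001], [-0.076, -0.997, -0.0], [0.001, 0.0, -1.0]]
ft_force: [-0.7, -0.3, 0.4]
finger_gap: 0.0653
finger_force: 0.0
```

carry_out(deltas=[[0, 0, 1, 0, 0, 0], [0, 0, 2, 0, 0, 0], [0, 0, 3, 0, 0, 0], [-3, 0.2, 2, 0, 0, 0], [-3, 0.2, 0, 0, 0, 0], [0, 0, 0, 0, 0, 0]])

```text
t: 25.5
ee_pos: [0.4703, 0.0336, 0.1394]
ee_rot: [[0.997, -0.075, -0.0], [-0.075, -0.997, 0.0], [-0.0, -0.0, -1.0]]
ft_force: [0.7, 0.1, 0.7]
finger_gap: 0.0652
finger_force: 0.0
```

```bash
python3 w.py w7; python3 strip.py .038 .52 .565;  python3 - <<'E'
from h import *
from seg import rects
s=snap('top');P=cloud(s)
print('edge');[print(r) for r in rects(P,.028,.05,(.2,.8,.22,.36))]
print('bottle');[print(r) for r in rects(P,.025,.06,(.2,.8,.36,.6))]
E
```

```text
25.5 [0.4703 0.0336 0.1394] yaw -0.0754 0.06517525903153962 0.0
slope -0.0745 width [0.046 0.046 0.046 0.046 0.046] ends [[0.52, 0.0302, 0.0458, 0.0381], [0.56, 0.0273, 0.0463, 0.0381]]
jig y -1.5
jig y -1.4
x min 0.5108291604428624
edge
(683, 327, 50, 43, np.float64(-0.602), 143, [677.2, 322.3], np.float64(38.9))
(494, 311, 180, 8, np.float64(-0.099), 187, [486.5, 311.2], np.float64(33.8))
(490, 260, 181, 12, np.float64(-0.099), 351, [488.4, 259.8], np.float64(39.7))
bottle
(483, 406, 152, 44, np.float64(-0.086), 761, [468.6, 404.8], np.float64(40.9))
```

View pics/w7.png

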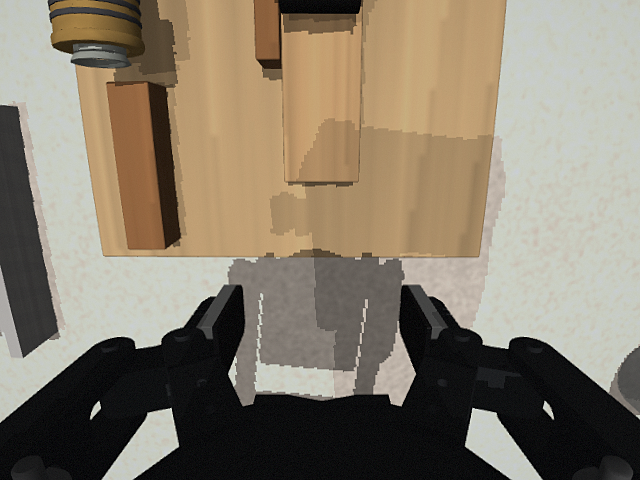

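The pile of three is straight and home: its near end is at row 182 and its top is at 38 mm. Next is the straightedge.

carry_out(deltas=[[0.25, 2.83, 0.3, 0, 0, -0.003], [0.25, 2.83, 0, 0, 0, -0.003], [0.25, 2.83, 0, 0, 0, -0.003], [0.25, 2.83, 0, 0, 0, -0.003], [0.25, 2.83, 0, 0, 0, -0.003], [0.25, 2.83, 0, 0, 0, -0.003], [0.25, 2.83, 0, 0, 0, -0.003], [0.25, 2.83, 0, 0, 0, -0.003], [0, 0, 0, 0, 0, 0], [0, 0, 0, 0, 0, 0]], hand=4.0)

```text
t: 26.6
ee_pos: [0.493, 0.2598, 0.1411]
ee_rot: [[0.995, -0.099, -0.0], [-0.099, -0.995, -0.0], [-0.0, 0.0, -1.0]]
ft_force: [-0.9, -0.8, 0.2]
finger_gap: 0.0398
finger_force: 0.0
```

```bash
python3 w.py w8 edge_grip edge_face; python3 - <<'E'
from seg import *
P=np.load('wrist.npy')
for lo,hi in ((.036,.044),(.030,.0365)): print(lo);[print(r) for r in rects(P,lo,hi,(.3,.8,.2,.36),200)]
E
```

```text
26.6 [0.493  0.2598 0.1411] yaw -0.0988 0.03976161118833522 0.0
edge_grip [([0.4928, 0.255, 0.0188], 0.59)]
edge_face [([0.4965, 0.3117, 0.0193], 0.8)]
0.036
(490, 258, 180, 10, np.float64(-0.096), 4149, [500.1, 257.2], np.float64(40.1))
0.03
(524, 307, 121, 7, np.float64(-0.1), 1969, [528.2, 306.4], np.float64(34.0))
```

carry_out(deltas=[[-0.25, -0.18, -2, 0, 0, 0.001], [0, 0, -2.5, 0, 0, 0], [0, 0, -2.5, 0, 0, 0], [0, 0, -1.6, 0, 0, 0], [0, 0, -1, 0, 0, 0], [0, 0, -0.5, 0, 0, 0], [0, 0, 0, 0, 0, 0]])

```text
t: 27.45
ee_pos: [0.4902, 0.2574, 0.0403]
ee_rot: [[0.995, -0.099, -0.0], [-0.099, -0.995, -0.0], [-0.0, 0.0, -1.0]]
ft_force: [1.4, 0.1, 0.9]
finger_gap: 0.0399
finger_force: 0.0
```

carry_out(deltas=[[0, 0, 0, 0, 0, 0], [0, 0, 0, 0, 0, 0], [0, 0, 0, 0, 0, 0], [0, 0, 0, 0, 0, 0], [0, 0, 0, 0, 0, 0], [0, 0, 0, 0, 0, 0]], hand=0.5)

```text
t: 28.05
ee_pos: [0.4906, 0.258, 0.0412]
ee_rot: [[0.995, -0.099, 0.002], [-0.099, -0.995, 0.001], [0.002, -0.001, -1.0]]
ft_force: [-1.3, 1.8, 5.4]
finger_gap: 0.0083
finger_force: 60.2
```

carry_out(deltas=[[0, 0, 1, 0, 0, 0], [0, 0, 2.5, 0, 0, 0], [0, 0, 4, 0, 0, 0], [0, 0, 4, 0, 0, 0], [0, 0, 3, 0, 0, 0], [0, 0, 1, 0, 0, 0], [0.74, -2.67, 0, 0, 0, 0.0019], [0.74, -2.67, 0, 0, 0, 0.0019], [0.74, -2.67, 0, 0, 0, 0.0019], [0.74, -2.67, 0, 0, 0, 0.0019], [0.74, -2.67, 0, 0, 0, 0.0019], [0.74, -2.67, 0, 0, 0, 0.0019], [0.74, -2.67, 0, 0, 0, 0.0019], [0.74, -2.67, 0, 0, 0, 0.0019], [0.74, -2.67, 0, 0, 0, 0.0019], [0.74, -2.67, 0, 0, 0, 0.0019], [0.74, -2.67, 0, 0, 0, 0.0019], [0.74, -2.67, 0, 0, 0, 0.0019], [0, 0, 0, 0, 0, 0], [0, 0, 0, 0, 0, 0]])

```text
t: 30.05
ee_pos: [0.5783, -0.0628, 0.194]
ee_rot: [[0.997, -0.077, -0.002], [-0.077, -0.997, 0.001], [-0.003, -0.001, -1.0]]
ft_force: [0.3, 0.3, -3.1]
finger_gap: 0.0088
finger_force: 59.2
```

```bash
python3 w.py w9 edge_grip edge_face; python3 - <<'E'
from seg import *
P=np.load('wrist.npy'); st=bot.read_state()['ee_pos'][2]
r0=st-.041
for lo,hi in ((r0+.036,r0+.044),(r0+.030,r0+.0365)): print(lo);[print(r) for r in rects(P,lo,hi,(.3,.8,-.15,.1),200)]
E
```

```text
30.05 [ 0.5783 -0.0628  0.194 ] yaw -0.077 0.00884246504255897 59.18371796607971
edge_grip [([0.5752, -0.0657, 0.1706], 0.96)]
edge_face [([0.5791, -0.008, 0.1706], 0.9), ([0.5753, -0.0647, 0.1738], 0.39)]
0.18983835718495526
(606, -64, 125, 22, np.float64(0.002), 9629, [613.6, -65.5], np.float64(192.7))
0.18383835718495525
(622, -14, 101, 7, np.float64(-0.074), 4910, [627.4, -14.8], np.float64(186.6))
```

View pics/w9.png

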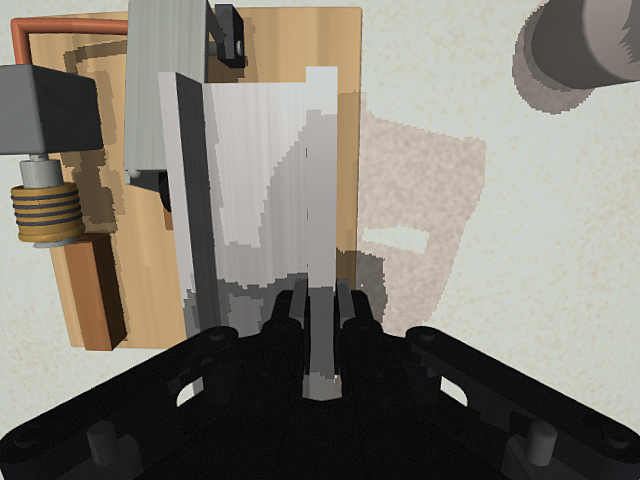

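carry_out(deltas=[[0, 0, -2, 0, 0, 0], [0, 0, -3, 0, 0, 0], [0, 0, -3, 0, 0, 0], [0, 0, -3, 0, 0, 0], [0, 0, -1.5, 0, 0, 0], [0, 0, -1, 0, 0, 0], [0, 0, -0.5, 0, 0, 0], [0, 0, -0.35, 0, 0, 0], [0, 0, 0, 0, 0, 0], [0, 0, 0, 0, 0, 0]])

```text
t: 31.2
ee_pos: [0.5793, -0.0628, 0.0525]
ee_rot: [[0.997, -0.076, 0.001], [-0.076, -0.997, -0.0], [0.001, 0.0, -1.0]]
ft_force: [0.6, 0.7, -3.3]
finger_gap: 0.0088
finger_force: 59.1
```

carry_out(deltas=[[0.02, 0.3, 0, 0, 0, 0], [0.02, 0.3, 0, 0, 0, 0], [0.02, 0.25, 0, 0, 0, 0], [0.01, 0.15, 0, 0, 0, 0], [0, 0, 0, 0, 0, 0]])

```text
t: 31.7
ee_pos: [0.5796, -0.0527, 0.0519]
ee_rot: [[0.997, -0.076, 0.0], [-0.076, -0.997, -0.0], [0.0, 0.0, -1.0]]
ft_force: [-0.4, -1.5, -2.2]
finger_gap: 0.0083
finger_force: 59.2
```

carry_out(deltas=[[0, -0.05, -0.2, 0, 0, 0], [0, 0, -0.1, 0, 0, 0], [0, 0.1, 0, 0, 0, 0], [0.01, 0.1, 0, 0, 0, 0], [0, 0, 0, 0, 0, 0]])

```text
t: 32.2
ee_pos: [0.5799, -0.0524, 0.0492]
ee_rot: [[0.997, -0.076, 0.001], [-0.076, -0.997, -0.002], [0.001, 0.002, -1.0]]
ft_force: [-3.0, -7.8, 2.0]
finger_gap: 0.0088
finger_force: 59.9
```

carry_out(deltas=[[0, 0.07, 0, 0, 0, 0], [0.01, 0.07, 0, 0, 0, 0], [0, 0, 0, 0, 0, 0]])

```text
t: 32.5
ee_pos: [0.58, -0.0517, 0.0492]
ee_rot: [[0.997, -0.076, 0.001], [-0.076, -0.997, -0.003], [0.001, 0.003, -1.0]]
ft_force: [-3.5, -11.5, 1.9]
finger_gap: 0.0086
finger_force: 60.0
```

carry_out(deltas=[[0, 0.08, 0, 0, 0, 0], [0.01, 0.08, 0, 0, 0, 0], [0, 0.05, 0, 0, 0, 0], [0, 0, 0, 0, 0, 0]])

```text
t: 32.9
ee_pos: [0.5799, -0.0515, 0.0493]
ee_rot: [[0.997, -0.076, 0.0], [-0.076, -0.997, -0.006], [0.001, 0.006, -1.0]]
ft_force: [-5.4, -21.6, 2.0]
finger_gap: 0.0089
finger_force: 60.1
```

```bash
python3 - <<'E'
from h import *
O=np.array([.601,.0255]);a=-.076;u=np.array([np.cos(a),np.sin(a)]);v=np.array([-u[1],u[0]])
for c in ('top','scene','wrist'):
    s=snap(c);P=cloud(s);D=P[...,:2]-O;J=np.stack([D@u,D@v,P[...,2]],-1)*1000
    save(s,'e_'+c)
    def st(lo,hi,xr,yr,n):
        m=(J[...,2]>lo)&(J[...,2]<hi)&(J[...,0]>xr[0])&(J[...,0]<xr[1])&(J[...,1]>yr[0])&(J[...,1]<yr[1])
        q=J[m]
        if len(q)>20: print(c,n,len(q),'y pct',np.percentile(q[:,1],[1,50,99]).round(1),'slope',np.polyfit(q[:,0],q[:,1],1)[0].round(3),'x',np.percentile(q[:,0],[1,99]).round(0))
    st(35,41,(-85,-10),(-24.,30),'pile'); st(35,41,(-85,-10),(-45,30),'pile+wall')
    st(39,45.5,(-110,80),(-45,-15),'wall top'); st(45.5,52,(30,80),(-100,-60),'rib')
E
```

```text
top pile 129 y pct [ 4.9 17.3 28.2] slope -0.059 x [-82. -10.]
top pile+wall 129 y pct [ 4.9 17.3 28.2] slope -0.059 x [-82. -10.]
scene pile 72 y pct [-20.2   6.7  28.8] slope -0.662 x [-28. -10.]
scene pile+wall 74 y pct [-27.2   6.3  28.8] slope -0.802 x [-28. -10.]
scene wall top 121 y pct [-32.  -25.7 -15.3] slope 0.041 x [-14.  75.]
scene rib 58 y pct [-84.9 -80.2 -73.6] slope 0.024 x [31. 72.]
wrist pile 6470 y pct [-21.7   3.2  28.2] slope -0.11 x [-58. -11.]
wrist pile+wall 6648 y pct [-29.6   2.6  28.2] slope -0.176 x [-58. -11.]
wrist wall top 6559 y pct [-30.1 -26.3 -15.4] slope 0.043 x [-48.  77.]
wrist rib 4254 y pct [-83.7 -78.6 -73.8] slope -0.001 x [31. 74.]
```

carry_out(deltas=[[-0.01, -0.15, 0, 0, 0, 0], [0, -0.08, 0, 0, 0, 0], [0, 0, 0, 0, 0, 0]])

```text
t: 33.35
ee_pos: [0.5799, -0.0517, 0.0492]
ee_rot: [[0.997, -0.076, 0.0], [-0.076, -0.997, -0.002], [0.001, 0.002, -1.0]]
ft_force: [-3.7, -9.7, 2.4]
finger_gap: 0.0084
finger_force: 60.2
```

carry_out(deltas=[[0, 0, 0, 0, 0, 0], [0, 0, 0, 0, 0, 0], [0, 0, 0, 0, 0, 0]], hand=3.0)

```text
t: 33.65
ee_pos: [0.5799, -0.0497, 0.0488]
ee_rot: [[0.997, -0.076, 0.0], [-0.076, -0.997, 0.0], [0.0, -0.0, -1.0]]
ft_force: [-0.8, -0.0, -0.9]
finger_gap: 0.0304
finger_force: 0.0
```

carry_out(deltas=[[0, 0, 0.5, 0, 0, 0], [0, 0, 1.5, 0, 0, 0], [0, 0, 3, 0, 0, 0], [0, 0, 4, 0, 0, 0], [0, 0, 3, 0, 0, 0], [-1.5, -1, 0, 0, 0, 0], [-1.5, -1, 0, 0, 0, 0], [-1.5, 0, 0, 0, 0, 0], [-1.5, 0, 0, 0, 0, 0], [0, 0, 0, 0, 0, 0]])

```text
t: 34.65
ee_pos: [0.5189, -0.0698, 0.1693]
ee_rot: [[0.997, -0.076, -0.0], [-0.076, -0.997, 0.0], [-0.0, -0.0, -1.0]]
ft_force: [-0.1, -0.7, 0.3]
finger_gap: 0.03
finger_force: 0.0
```

```bash
cat > chk.py <<'E'
from h import *
import sys
O=np.array([.601,.0255]);a=-.076;u=np.array([np.cos(a),np.sin(a)]);v=np.array([-u[1],u[0]])
s=snap('wrist');P=cloud(s);D=P[...,:2]-O;J=np.stack([D@u,D@v,P[...,2]],-1)*1000
save(s,sys.argv[1])
def st(lo,hi,xr,yr,n):
    m=(J[...,2]>lo)&(J[...,2]<hi)&(J[...,0]>xr[0])&(J[...,0]<xr[1])&(J[...,1]>yr[0])&(J[...,1]<yr[1])
    q=J[m]
    if len(q)>20:
        k=np.polyfit(q[:,0],q[:,1],1); r=q[:,1]-np.polyval(k,q[:,0])
        print(n,len(q),'y',np.percentile(q[:,1],[1,50,99]).round(1),'z',np.median(q[:,2]).round(1),'slope',k[0].round(4),'x',np.percentile(q[:,0],[.5,99.5]).round(1))
st(37,39.5,(-95,-25),(-23.5,30),'pile top'); st(40.5,44,(-110,80),(-45,-15),'wall top'); st(46,52,(-110,80),(-100,-60),'rib')
for n in ('edge_face','strip_a_mid'): print(n,[(np.round([(np.array(d['point'][:2])-O)@u,(np.array(d['point'][:2])-O)@v,d['point'][2]],4).tolist(),round(d['p'],2)) for d in bot.landmark_of(n,s)[:2]])
E
python3 chk.py w10
```

```text
pile top 4910 y [-22.3  -0.8  21.3] z 38.1 slope -0.0066 x [-88.7 -25.2]
wall top 2646 y [-30.2 -26.9 -16. ] z 42.1 slope 0.0128 x [-103.4   75.9]
rib 4294 y [-83.8 -78.9 -73.8] z 48.1 slope -0.0017 x [-103.4   74.1]
edge_face [([-0.0161, -0.0266, 0.0252], 0.84)]
strip_a_mid [([-0.0187, 0.0006, 0.0327], 0.97)]
```

View pics/w10.png

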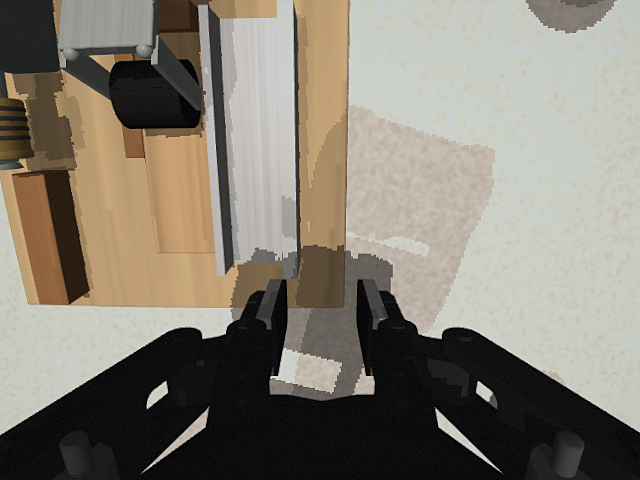

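The wall lies flush along the pile's open side at column 215. Next is the sleeve.

carry_out(deltas=[[0.64, 2.66, 0, 0, 0, 0], [0.64, 2.66, 0, 0, 0, 0], [0.64, 2.66, 0, 0, 0, 0], [0.64, 2.66, 0, 0, 0, 0], [0.64, 2.66, 0, 0, 0, 0], [0.64, 2.66, 0, 0, 0, 0], [0.64, 2.66, 0, 0, 0, 0], [0.64, 2.66, 0, 0, 0, 0], [0, 0, 0, 0, 0, 0], [0, 0, 0, 0, 0, 0]], hand=7.0)

```text
t: 35.8
ee_pos: [0.5712, 0.1431, 0.1685]
ee_rot: [[0.997, -0.075, -0.0], [-0.075, -0.997, -0.0], [-0.0, 0.0, -1.0]]
ft_force: [-1.0, -1.1, 0.3]
finger_gap: 0.0697
finger_force: 0.0
```

```bash
cat > sl.py <<'E'
from h import *
import sys
O=np.array([.601,.0255]);a=-.076;u=np.array([np.cos(a),np.sin(a)]);v=np.array([-u[1],u[0]])
st=bot.read_state(); d=np.array(st['ee_pos'][:2])-O; print('tcp jig',(d@u*1000).round(1),(d@v*1000).round(1),np.round(st['ee_pos'],4))
s=snap('wrist');P=cloud(s);D=P[...,:2]-O;J=np.stack([D@u,D@v,P[...,2]],-1)*1000
save(s,sys.argv[1])
m=(J[...,2]>74)&(J[...,2]<95)&(abs(J[...,1]-115)<30)&(abs(J[...,0])<90); q=J[m]
for x in range(-30,70,3):
    r=q[abs(q[:,0]-x)<1.5]
    if len(r)>5: print(x,len(r),'y',r[:,1].min().round(1),r[:,1].max().round(1),'z',np.percentile(r[:,2],98).round(1))
for n in ('sleeve_mid','coupler_mouth'): print(n,[(np.round([(np.array(d['point'][:2])-O)@u,(np.array(d['point'][:2])-O)@v,d['point'][2]],4).tolist(),round(d['p'],2)) for d in bot.landmark_of(n,s)[:2]])
E
python3 sl.py w11
```

```text
tcp jig -38.6 115.0 [0.5712 0.1431 0.1685]
-24 26 y 106.0 118.9 z 75.4
-21 13 y 109.7 117.7 z 74.9
-18 61 y 98.2 130.5 z 81.9
-15 268 y 97.1 131.1 z 82.6
-12 291 y 97.7 130.4 z 82.4
-9 250 y 98.9 129.8 z 81.4
-6 253 y 98.4 130.3 z 81.8
-3 278 y 97.9 130.9 z 82.5
0 254 y 98.6 129.7 z 82.0
3 279 y 98.0 130.8 z 82.1
6 263 y 98.6 130.7 z 81.8
9 298 y 98.1 130.1 z 82.3
12 269 y 98.2 130.1 z 81.9
15 282 y 98.2 130.6 z 82.2
18 298 y 98.8 129.9 z 82.0
21 99 y 99.6 128.8 z 81.2
45 354 y 94.6 133.7 z 81.2
48 424 y 94.0 134.3 z 81.7
51 432 y 94.2 134.4 z 81.4
54 404 y 94.2 134.3 z 81.4
57 412 y 94.4 134.3 z 81.5
60 426 y 94.5 134.0 z 81.5
63 441 y 93.9 134.1 z 81.7
66 424 y 94.0 134.1 z 81.5
69 426 y 94.5 133.4 z 81.7
sleeve_mid [([-0.1408, 0.3702, 0.0214], 0.69), ([0.0032, 0.1157, 0.0564], 0.6)]
coupler_mouth []
```

View pics/w11.png

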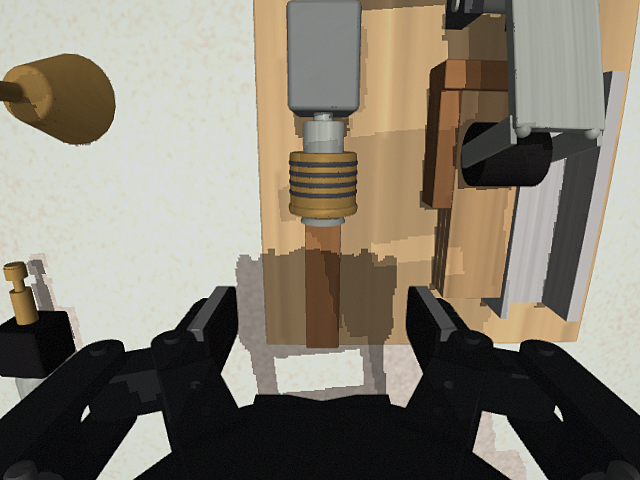

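carry_out(deltas=[[1.93, -0.18, 0, 0, 0, 0], [1.92, -0.17, 0, 0, 0, 0], [0, 0, -2, 0, 0, 0], [0, 0, -2.5, 0, 0, 0], [0, 0, -2.5, 0, 0, 0], [0, 0, -1.8, 0, 0, 0], [0, 0, -1.1, 0, 0, 0], [0, 0, -0.6, 0, 0, 0], [0, 0, 0, 0, 0, 0], [0, 0, 0, 0, 0, 0]])

```text
t: 36.95
ee_pos: [0.61, 0.1392, 0.0647]
ee_rot: [[0.997, -0.076, 0.001], [-0.076, -0.997, 0.0], [0.001, -0.0, -1.0]]
ft_force: [1.2, -0.5, 0.4]
finger_gap: 0.0703
finger_force: 0.0
```

carry_out(deltas=[[0, 0, 0, 0, 0, 0], [0, 0, 0, 0, 0, 0], [0, 0, 0, 0, 0, 0], [0, 0, 0, 0, 0, 0], [0, 0, 0, 0, 0, 0], [0, 0, 0, 0, 0, 0]], hand=3.5)

```text
t: 37.55
ee_pos: [0.6098, 0.1395, 0.0649]
ee_rot: [[0.997, -0.076, 0.001], [-0.076, -0.997, 0.0], [0.001, -0.0, -1.0]]
ft_force: [-1.9, 0.1, 4.2]
finger_gap: 0.0405
finger_force: 60.1
```

Gripped; pull back 18 mm in steps.

carry_out(deltas=[[0.3, -0.023, 0, 0, 0, 0], [0.4, -0.03, 0, 0, 0, 0], [0.4, -0.03, 0, 0, 0, 0], [0.4, -0.03, 0, 0, 0, 0], [0.3, -0.023, 0, 0, 0, 0], [0.15, -0.011, 0, 0, 0, 0], [0, 0, 0, 0, 0, 0], [0, 0, 0, 0, 0, 0]])

```text
t: 38.35
ee_pos: [0.628, 0.1381, 0.0648]
ee_rot: [[0.997, -0.076, -0.003], [-0.076, -0.997, 0.0], [-0.003, 0.0, -1.0]]
ft_force: [-11.6, 0.9, 14.1]
finger_gap: 0.0408
finger_force: 60.8
```

carry_out(deltas=[[0, 0, 0, 0, 0, 0], [0, 0, 0, 0, 0, 0], [0, 0, 0, 0, 0, 0], [0, 0, 0, 0, 0, 0]], hand=7.0)

```text
t: 38.75
ee_pos: [0.629, 0.1378, 0.0636]
ee_rot: [[0.997, -0.076, -0.0], [-0.076, -0.997, -0.0], [-0.0, 0.0, -1.0]]
ft_force: [-0.5, 0.3, -0.1]
finger_gap: 0.0701
finger_force: 0.0
```

carry_out(deltas=[[0, 0, 1, 0, 0, 0], [0, 0, 2.5, 0, 0, 0], [0, 0, 3, 0, 0, 0], [0, 0, 3.5, 0, 0, 0], [-2.8, 0.2, 0, 0, 0, 0], [-2.8, 0.2, 0, 0, 0, 0], [0, 0, 0, 0, 0, 0], [0, 0, 0, 0, 0, 0]])

```text
t: 39.55
ee_pos: [0.5733, 0.1419, 0.1648]
ee_rot: [[0.997, -0.076, 0.002], [-0.076, -0.997, 0.0], [0.002, -0.0, -1.0]]
ft_force: [0.0, -1.5, 0.0]
finger_gap: 0.0696
finger_force: 0.0
```

```bash
python3 sl.py w12; python3 - <<'E'
from h import *
from seg import rects
s=snap('top');P=cloud(s)
print('bottle');[print(r) for r in rects(P,.025,.06,(.2,.8,.36,.6))]
[print(r) for r in rects(P,.042,.048,(.2,.8,.36,.6),30)]
E
```

```text
tcp jig -36.4 113.9 [0.5733 0.1419 0.1648]
-24 17 y 110.5 119.0 z 74.8
-21 11 y 111.1 117.8 z 75.1
0 67 y 97.6 131.3 z 82.3
3 287 y 97.1 131.2 z 83.1
6 315 y 97.8 130.6 z 82.3
9 274 y 97.8 129.3 z 81.8
12 269 y 97.9 129.9 z 82.0
15 309 y 98.5 130.4 z 82.1
18 276 y 98.0 130.9 z 82.0
21 322 y 98.0 130.3 z 81.9
24 273 y 98.1 130.8 z 81.9
27 331 y 98.2 130.7 z 82.2
30 273 y 98.3 130.0 z 81.8
33 338 y 97.7 130.7 z 82.1
36 271 y 98.3 129.5 z 81.7
39 149 y 99.5 129.4 z 81.2
45 356 y 94.3 134.0 z 81.1
48 427 y 94.4 134.0 z 81.4
51 437 y 94.5 134.0 z 81.5
54 430 y 94.5 133.9 z 81.5
57 434 y 93.9 134.4 z 81.4
60 433 y 94.0 134.4 z 81.4
63 446 y 94.1 134.4 z 81.5
66 423 y 94.2 133.6 z 81.6
69 442 y 94.3 133.7 z 81.5
sleeve_mid [([0.0196, 0.1155, 0.0596], 0.86)]
coupler_mouth [([-0.0176, 0.1116, 0.0591], 0.56)]
bottle
(473, 407, 131, 44, np.float64(-0.075), 730, [465.4, 404.8], np.float64(41.2))
(486, 405, 44, 42, np.float64(-0.078), 224, [485.1, 405.9], np.float64(44.2))
```

carry_out(deltas=[[-0.87, 2.64, 0, 0, 0, -0.001], [-0.87, 2.64, 0, 0, 0, -0.001], [-0.87, 2.64, 0, 0, 0, -0.001], [-0.87, 2.64, 0, 0, 0, -0.001], [-0.87, 2.64, 0, 0, 0, -0.001], [-0.87, 2.64, 0, 0, 0, -0.001], [-0.87, 2.64, 0, 0, 0, -0.001], [-0.87, 2.64, 0, 0, 0, -0.001], [-0.87, 2.64, 0, 0, 0, -0.001], [-0.87, 2.64, 0, 0, 0, -0.001], [0, 0, 0, 0, 0, 0], [0, 0, 0, 0, 0, 0]], hand=7.5)

```text
t: 40.95
ee_pos: [0.4862, 0.4059, 0.1634]
ee_rot: [[0.996, -0.085, -0.0], [-0.085, -0.996, -0.0], [-0.0, 0.0, -1.0]]
ft_force: [0.3, -0.8, -0.3]
finger_gap: 0.0751
finger_force: 0.0
```

```bash
python3 w.py w13 bottle_mid nose_tip; python3 - <<'E'
from seg import *
P=np.load('wrist.npy')
print('collar');[print(r) for r in rects(P,.0425,.047,(.3,.8,.3,.5),200)]
print('nose');[print(r) for r in rects(P,.022,.034,(.51,.8,.3,.5),100)]
E
```

```text
40.95 [0.4862 0.4059 0.1634] yaw -0.0853 0.07506714602805561 0.0
bottle_mid [([0.4907, 0.407, 0.0225], 0.8)]
nose_tip [([0.5602, 0.3964, 0.0218], 0.64)]
collar
(487, 405, 43, 43, np.float64(1.506), 3582, [487.6, 404.7], np.float64(44.1))
(439, 408, 40, 8, np.float64(-0.056), 259, [439.6, 408.4], np.float64(43.0))
nose
(535, 401, 51, 16, np.float64(-0.077), 1453, [534.8, 401.2], np.float64(28.6))
```

carry_out(deltas=[[0.1, -0.1, -2, 0, 0, 0.014], [0, 0, -3, 0, 0, 0], [0, 0, -3, 0, 0, 0], [0, 0, -2.5, 0, 0, 0], [0, 0, -1.5, 0, 0, 0], [0, 0, -0.9, 0, 0, 0], [0, 0, -0.5, 0, 0, 0], [0, 0, 0, 0, 0, 0]])

```text
t: 41.9
ee_pos: [0.4873, 0.4048, 0.0301]
ee_rot: [[0.997, -0.072, 0.0], [-0.072, -0.997, 0.0], [0.0, -0.0, -1.0]]
ft_force: [-0.8, -0.0, -0.1]
finger_gap: 0.0748
finger_force: 0.0
```

carry_out(deltas=[[0, 0, 0, 0, 0, 0], [0, 0, 0, 0, 0, 0], [0, 0, 0, 0, 0, 0], [0, 0, 0, 0, 0, 0], [0, 0, 0, 0, 0, 0], [0, 0, 0, 0, 0, 0]], hand=3.5)

```text
t: 42.5
ee_pos: [0.4875, 0.4051, 0.0309]
ee_rot: [[0.997, -0.072, 0.002], [-0.072, -0.997, 0.001], [0.002, -0.001, -1.0]]
ft_force: [0.2, -0.7, 6.0]
finger_gap: 0.0433
finger_force: 62.1
```

carry_out(deltas=[[0, 0, 1, 0, 0, 0], [0, 0, 2.5, 0, 0, 0], [0, 0, 3.5, 0, 0, 0], [0, 0, 3, 0, 0, 0], [0, 0, 1, 0, 0, 0], [-0.06, -2.56, 0, 0, 0, -0.0004], [-0.06, -2.56, 0, 0, 0, -0.0004], [-0.06, -2.56, 0, 0, 0, -0.0004], [-0.06, -2.56, 0, 0, 0, -0.0004], [-0.06, -2.56, 0, 0, 0, -0.0004], [-0.06, -2.56, 0, 0, 0, -0.0004], [-0.06, -2.56, 0, 0, 0, -0.0004], [-0.06, -2.56, 0, 0, 0, -0.0004], [-0.06, -2.56, 0, 0, 0, -0.0004], [-0.06, -2.56, 0, 0, 0, -0.0004], [0, 0, 0, 0, 0, 0], [0, 0, 0, 0, 0, 0]])

```text
t: 44.2
ee_pos: [0.4807, 0.1487, 0.1392]
ee_rot: [[0.997, -0.077, -0.001], [-0.077, -0.997, 0.0], [-0.001, -0.0, -1.0]]
ft_force: [-0.1, 0.5, -2.6]
finger_gap: 0.0437
finger_force: 61.9
```

```bash
cat > nz.py <<'E'
from h import *
import sys
O=np.array([.601,.0255]);a=-.076;u=np.array([np.cos(a),np.sin(a)]);v=np.array([-u[1],u[0]])
st=bot.read_state(); d=np.array(st['ee_pos'][:2])-O; tz=st['ee_pos'][2]*1000; tx=d@u*1000; ty=d@v*1000; print('tcp jig',tx.round(1),ty.round(1),tz.round(1))
s=snap('wrist');P=cloud(s);D=P[...,:2]-O;J=np.stack([D@u,D@v,P[...,2]],-1)*1000
save(s,sys.argv[1])
zc=tz-8.5
for x in range(-24,80,4):
    m=(abs(J[...,0]-tx-x)<2)&(abs(J[...,1]-ty)<26)&(abs(J[...,2]-zc)<28); r=J[m]
    if len(r)>8:
        t=r[r[:,2]>np.percentile(r[:,2],97)-4]
        print(x,len(r),'ymid',((t[:,1].min()+t[:,1].max())/2).round(1),'w',np.ptp(t[:,1]).round(1),'ztop',np.percentile(r[:,2],97).round(1))
E
python3 nz.py w14
```

```text
tcp jig -129.3 113.7 139.2
-24 130 ymid 112.7 w 20.3 ztop 150.1
-20 742 ymid 113.6 w 43.4 ztop 153.2
-16 1132 ymid 113.4 w 43.3 ztop 153.5
-12 1175 ymid 113.6 w 45.2 ztop 153.5
-8 1324 ymid 113.5 w 45.8 ztop 156.7
-4 1391 ymid 113.6 w 46.5 ztop 156.7
0 1494 ymid 113.5 w 46.8 ztop 157.1
4 1528 ymid 113.6 w 47.0 ztop 157.2
8 1650 ymid 113.5 w 50.7 ztop 157.3
12 2130 ymid 113.6 w 51.8 ztop 156.9
16 1443 ymid 113.6 w 44.1 ztop 153.4
20 4566 ymid 113.7 w 43.7 ztop 152.8
24 565 ymid 113.9 w 37.5 ztop 149.4
28 436 ymid 113.6 w 13.5 ztop 139.1
32 458 ymid 113.6 w 13.4 ztop 139.1
36 476 ymid 113.6 w 14.0 ztop 139.2
40 487 ymid 113.6 w 13.8 ztop 139.0
44 496 ymid 113.8 w 14.1 ztop 139.2
48 503 ymid 113.4 w 14.0 ztop 139.1
52 397 ymid 113.6 w 13.6 ztop 138.4
56 259 ymid 113.6 w 7.4 ztop 135.1
60 285 ymid 113.6 w 13.2 ztop 138.9
64 546 ymid 113.6 w 13.9 ztop 139.0
68 593 ymid 113.6 w 13.8 ztop 139.1
72 461 ymid 113.6 w 13.7 ztop 139.0
```

View pics/w14.png

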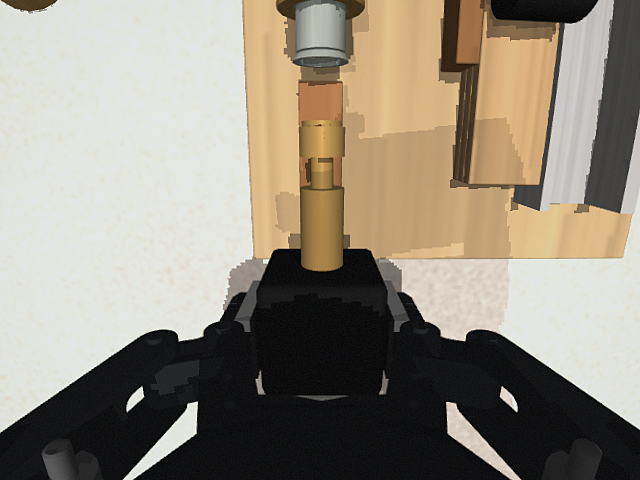

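carry_out(deltas=[[0, 0.05, -2, 0, 0, 0], [0, 0, -2.5, 0, 0, 0], [0, 0, -1.5, 0, 0, 0], [0, 0, -0.75, 0, 0, 0], [0, 0, -0.3, 0, 0, 0], [0, 0, 0, 0, 0, 0], [1, -0.076, 0, 0, 0, 0], [1, -0.076, 0, 0, 0, 0], [0, 0, 0, 0, 0, 0], [0, 0, 0, 0, 0, 0]])

```text
t: 45.25
ee_pos: [0.5013, 0.1477, 0.0694]
ee_rot: [[0.997, -0.076, 0.0], [-0.076, -0.997, 0.0], [0.0, -0.0, -1.0]]
ft_force: [-0.4, -0.1, -2.6]
finger_gap: 0.0432
finger_force: 61.9
```

```bash
python3 nz.py w15 | sed -n '1p;12,30p'; python3 - <<'E'
from h import *
O=np.array([.601,.0255]);a=-.076;u=np.array([np.cos(a),np.sin(a)]);v=np.array([-u[1],u[0]])
s=snap('wrist');P=cloud(s);D=P[...,:2]-O;J=np.stack([D@u,D@v,P[...,2]],-1)*1000
for x in range(-30,50,4):
    r=J[(abs(J[...,0]-x)<2)&(abs(J[...,1]-114)<26)&(J[...,2]>50)&(J[...,2]<95)]
    if len(r)>8:
        zt=np.percentile(r[:,2],98);t=r[r[:,2]>zt-5]; print(x,len(r),((t[:,1].min()+t[:,1].max())/2).round(1),np.ptp(t[:,1]).round(1),zt.round(1))
E
```

```text
tcp jig -108.7 114.3 69.4
16 1446 ymid 114.2 w 44.0 ztop 83.6
20 4650 ymid 114.2 w 43.6 ztop 83.1
24 687 ymid 114.0 w 36.7 ztop 79.5
28 581 ymid 114.3 w 13.5 ztop 69.3
32 582 ymid 114.2 w 13.4 ztop 69.3
36 603 ymid 114.1 w 13.6 ztop 69.1
40 619 ymid 114.2 w 13.9 ztop 69.2
44 650 ymid 114.1 w 13.4 ztop 69.2
48 780 ymid 114.1 w 14.0 ztop 69.1
52 752 ymid 114.1 w 14.8 ztop 67.6
56 641 ymid 114.2 w 7.4 ztop 65.2
60 548 ymid 114.2 w 14.0 ztop 68.4
64 693 ymid 114.2 w 13.8 ztop 69.3
68 758 ymid 114.1 w 13.4 ztop 69.3
72 659 ymid 114.4 w 13.4 ztop 68.8
76 556 ymid 114.3 w 26.0 ztop 37.4
-22 1399 114.6 22.2 74.8
-18 1039 114.1 20.0 73.5
-14 1036 114.3 18.9 73.5
-10 1074 114.5 19.1 73.6
-6 1107 114.3 19.3 73.5
-2 833 114.6 19.8 73.6
2 824 114.3 43.2 66.4
```

carry_out(deltas=[[0.5, -0.038, -0.06, 0, 0, 0], [0.5, -0.038, 0, 0, 0, 0], [0.5, -0.038, 0, 0, 0, 0], [0.5, -0.038, 0, 0, 0, 0], [0.5, -0.038, 0, 0, 0, 0], [0.5, -0.038, 0, 0, 0, 0], [0, 0, 0, 0, 0, 0]])

```text
t: 46.05
ee_pos: [0.5316, 0.1454, 0.0687]
ee_rot: [[0.997, -0.076, 0.0], [-0.076, -0.997, 0.0], [0.0, -0.0, -1.0]]
ft_force: [0.3, 0.2, -3.5]
finger_gap: 0.0435
finger_force: 61.9
```

carry_out(deltas=[[0.5, -0.038, 0, 0, 0, 0], [0.5, -0.038, 0, 0, 0, 0], [0.5, -0.038, 0, 0, 0, 0], [0.5, -0.038, 0, 0, 0, 0], [0.2, -0.015, 0, 0, 0, 0], [0.2, -0.015, 0, 0, 0, 0], [0.1, -0.008, 0, 0, 0, 0], [0.1, -0.008, 0, 0, 0, 0], [0, 0, 0, 0, 0, 0]])

```text
t: 46.95
ee_pos: [0.557, 0.1435, 0.0686]
ee_rot: [[0.997, -0.076, -0.0], [-0.076, -0.997, -0.0], [-0.0, 0.0, -1.0]]
ft_force: [-1.9, -1.3, -1.8]
finger_gap: 0.0433
finger_force: 62.1
```

carry_out(deltas=[[0.1, -0.008, 0, 0, 0, 0], [0.1, -0.008, 0, 0, 0, 0], [0.1, -0.008, 0, 0, 0, 0], [0, 0, 0, 0, 0, 0], [0, 0, 0, 0, 0, 0]])

```text
t: 47.45
ee_pos: [0.5602, 0.1433, 0.0688]
ee_rot: [[0.997, -0.076, 0.001], [-0.076, -0.997, 0.0], [0.001, -0.0, -1.0]]
ft_force: [0.2, -0.4, -2.1]
finger_gap: 0.0431
finger_force: 62.0
```

```bash
cat > fin.py <<'E'
from h import *
O=np.array([.601,.0255]);a=-.076;u=np.array([np.cos(a),np.sin(a)]);v=np.array([-u[1],u[0]])
for c in ('wrist','top'):
    s=snap(c);P=cloud(s);D=P[...,:2]-O;J=np.stack([D@u,D@v,P[...,2]],-1)*1000
    save(s,'fin_'+c)
    r=J[(abs(J[...,1]-114)<10)&(J[...,2]>77.5)&(J[...,2]<95)&(J[...,0]>-29)&(J[...,0]<41.5)]
    if len(r): print(c,'sleeve x',np.percentile(r[:,0],[1,99]).round(1),len(r))
    for n in ('sleeve_mid','bottle_mid'): print(n,[(np.round([(np.array(d['point'][:2])-O)@u,(np.array(d['point'][:2])-O)@v,d['point'][2]],4).tolist(),round(d['p'],2)) for d in bot.landmark_of(n,s)[:2]])
E
python3 fin.py
```

```text
wrist sleeve x [-28.7  20.1] 8294
sleeve_mid [([0.0037, 0.1171, 0.0596], 0.86)]
bottle_mid [([-0.0469, 0.1148, 0.0599], 0.62)]
sleeve_mid [([-0.0154, 0.0019, 0.0322], 0.48)]
bottle_mid []
```

The sleeve has sprung forward, so I release and retreat.

carry_out(deltas=[[0, 0, 0, 0, 0, 0], [0, 0, 0, 0, 0, 0], [0, 0, 0, 0, 0, 0], [0, 0, 0, 0, 0, 0]], hand=7.0)

```text
t: 48.15
ee_pos: [0.5601, 0.1433, 0.0688]
ee_rot: [[0.997, -0.076, 0.0], [-0.076, -0.997, 0.0], [0.0, -0.0, -1.0]]
ft_force: [1.6, 0.4, -0.6]
finger_gap: 0.0701
finger_force: 0.0
```

carry_out(deltas=[[0, 0, 1, 0, 0, 0], [0, 0, 2, 0, 0, 0], [0, 0, 3, 0, 0, 0], [0, 0, 3, 0, 0, 0], [-2.5, 0, 2, 0, 0, 0], [-3, -0.5, 0, 0, 0, 0], [-3, -1, 0, 0, 0, 0], [-2, -2, 0, 0, 0, 0], [0, 0, 0, 0, 0, 0], [0, 0, 0, 0, 0, 0]])

```text
t: 49.15
ee_pos: [0.4555, 0.1082, 0.1796]
ee_rot: [[0.997, -0.077, 0.002], [-0.077, -0.997, 0.0], [0.002, -0.0, -1.0]]
ft_force: [0.0, 0.2, 0.3]
finger_gap: 0.0698
finger_force: 0.0
```

```bash
python3 fin.py; python3 chk.py w16
```

```text
wrist sleeve x [-17.7  -8.7] 630
sleeve_mid []
bottle_mid [([-0.0476, 0.1136, 0.0563], 0.89)]
top sleeve x [-18.4  19.2] 111
sleeve_mid [([0.0077, 0.1112, 0.0627], 0.73), ([-0.0118, 0.001, 0.0096], 0.27)]
bottle_mid [([-0.0503, 0.112, 0.0605], 0.62)]
pile top 5823 y [-23.1  -0.5  22. ] z 38.2 slope 0.0035 x [-88.8 -25.3]
wall top 1591 y [-29.8 -26.4 -23.2] z 42.2 slope -0.0022 x [-104.2    3.8]
rib 2715 y [-84.  -78.1 -73.1] z 48.2 slope 0.0001 x [-104.5    4.5]
edge_face [([-0.0148, -0.0265, 0.0261], 0.57)]
strip_a_mid [([-0.0173, 0.0011, 0.0353], 0.73)]
```

View pics/w16.png

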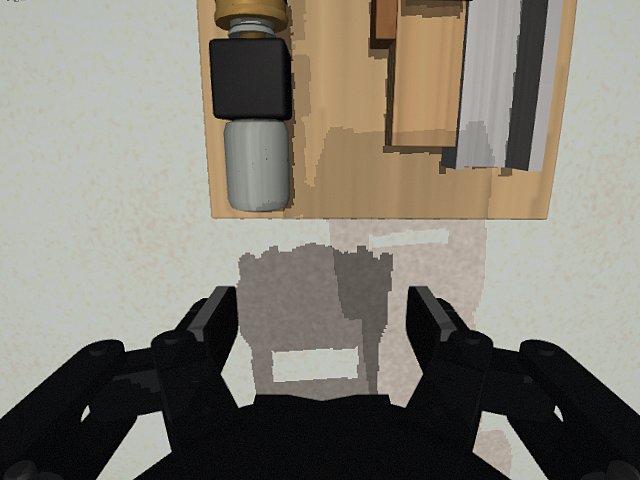

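The bottle is docked at (250,80) and the sleeve is forward. The pile is at (420,80), with the straightedge flush beside it at (485,80). I'm handing in.

```bash
python3 -c "
from rig import bot
print(bot.hand_in())"
```

```text
the job is handed in; nothing more can be done
None
```

I handed the job in at about 49 s with no verdict returned: my last measurements show all three strips home under the roller, the straightedge flush, and the bottle locked in with the sleeve forward; I never moved the arm near the vase, jar or bell.

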